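Put the saucepans on hold and lid them

ROBOT

A 6-joint arm with a two-finger parallel gripper is mounted at the origin on a cart in front of the work surface, level with it; the furniture and walls round the work are solid. World frame = base frame: x ahead of the robot, y to its left, z up, the work surface at z = 0. Lengths are in mm, angles in rad, forces in N, time in s.
With the tool pointing down it reaches from about 350 to 975 mm from the base axis. Payload 7.1 kg.
Tool frame: the origin (TCP) lies at the very end of the fingers, on their centre line; the grasp point (between the pads) lies 19 mm behind it; z points along the fingers, y is the line along which they close (so a half turn about z gives the same grasp; the last joint's range is limited). The gripper opens to 88 mm and grips with 3 to 60 N. Pads are 20 mm wide; open, the fingers measure 115 mm over their backs; the gripper's body (75 mm by 178 mm) begins 61 mm behind the grasp point.
Start: joints at [-1.281, 0.423, 1.63, -0, 1.089, -0.019], TCP at [189.965, -595.414, 222.675] pointing down, gripper open.
Joint ranges: [-3, 3], [-0.9, 2.11], [0.09, 2.58], [-1.31, 4.45], [0.11, 2.69], [-2.54, 2.54]. Speed limits (rad/s): [2.39, 2.39, 3.01, 3.14, 3.14, 3.14].

INTERFACE

Orientations are given as a rotation vector (axis times angle).
In Python, from workcell import * gives the robot as it stands.
- The arm moves only by the tool step_arm, never from a script. Its argument "deltas" is a list of rows, each a list of 3 entries, a list of its own where there are three numbers: the shift along the tool's x, y, z in units of 300 mm (1.0 is 300 mm), then the turn, a rotation vector about the tool's x, y, z in units of 1.5 rad (1.0 is 1.5 rad), then the gripper command: -1 is shut, 1 is fully open, values between are in proportion. In form: [[[dx, dy, dz], [rx, ry, rz], gripper], ...]. A call has 1 to 20 rows; each row is the pose to reach, as a shift and turn from the pose commanded when the call began, along the tool's axes at that moment; what a row does not reach only later rows make up. A row lasts 1/12 s, in which the tool goes at most 41.7 mm and 7.16 degrees, less where a joint would pass 70% of its speed; a pose out of reach is approached as far as the arm can. A call with a number of a shift or a turn outside -1 to 1 is refused whole. A call with a gripper value outside its range is refused whole. The fingers move at their own pace and stop on an object; the grip force is fixed at half the most. Time passes only in rows, so rows that repeat a pose let the fingers close. It gives the time, the measured TCP pose, the force, the opening and the grip force at its end, in the units of the state.
- get_obs(): the state, without advancing time (a new reading comes with each control period).
- get_image(name): name is "scene" or "top"; returns a dict with "pixels" (480x640x3 uint8, red, green, blue), "fx", "fy", "cx", "cy" (pixels), "T" (4x4, takes a point from camera to world coordinates). Camera axes: x right, y down, z forward; pixel columns grow to the right and rows downward; lengths in mm; the calibration is good to about 2 mm. A picture is of the moment at which its call begins. There is no depth.
- close_job(): hands the job in; it is judged then, once.
The state is a dict: "t": time; "qpos": joint angles; "qvel": joint speeds; "joint_torque": joint torques, N m; "ee_pos": TCP position; "orientation": TCP orientation; "ft_force": force on the tool from outside, world axes, zero at the start; "moment": the same for the moment, N m; "width": finger opening in mm; "grasp_force": force on a finger pad.
Only numpy, scipy, OpenCV 4.12 (cv2) and the standard library are available. Lean on these libraries where they do the work, as an engineer would, in place of code of your own. Each camera call takes 0.05 s, during which the arm holds its last target. There are 200 camera calls.

TASK

Set the hot plate up for service: first turn its dial clockwise as far as it goes, down to keep-warm. Then slide every saucepan along the glass, never lifting or tipping it, from the cook rings (with smaller circles inside) onto the plain hold rings, one pan centred on each, and once all the pans are there press a lid down on each one until it clicks home and sits level on the rim. Leave the other things on the counter where they stand.

Things in the scene. Friction and masses are not known exactly. Their poses are not given: they have to be found in the camera images.
- hot_plate: low countertop hot plate, fixed, 830 mm long (its own y), 180 mm deep (x), black glass top 38 mm above the counter. Origin: centre of its underside. One row of six printed 109 mm rings along its y, at y = +250, +134, +18 (cook rings, smaller circles inside) and -98, -214, -330 mm (hold rings, one plain circle); its +y end, with the dial, is at the robot's left
- hold_0 (a point): centre of the first hold ring on the glass, counted from the cook rings (hold_2 is the outermost, at the robot's right); a pan cannot pass another on the row
- hold_1 (a point): centre of the second hold ring on the glass, counted from the cook rings (hold_2 is the outermost, at the robot's right); a pan cannot pass another on the row
- hold_2 (a point): centre of the third hold ring on the glass, counted from the cook rings (hold_2 is the outermost, at the robot's right); a pan cannot pass another on the row
- dial (a joint): the hot plate's dial, rad: it starts within 0.3 of 0 (high heat, big dot), grows clockwise seen from above, and has its stop at 1.2 (keep-warm, small dot); it stays where it is left, friction 0.05 N m
- dial_grip (a point): on the dial's axis, 37 mm above the glass, at the height to grip; the dial has a bar grip 38 mm long along this point's x (its white line is on the -x side), 14 mm wide (y), from 14 mm to 44 mm above the glass; the axes turn with the dial
- pan_0: small steel saucepan, 97 mm across the rim, 60 mm high, 0.5 kg; origin: centre of its underside, z up. Two or three of the three alike pans are there. Its flat bar handle points along its own -x: 14 mm wide (y), 9 mm thick, centre line 48 mm above the underside, 48 to 124 mm out from the pan's axis; with fingers across it about 85 mm out the pan can be drawn along the glass
- pan_1: saucepan exactly like pan_0 (may be absent). Inside each pan's rim three spring catches give way to a lid's gasket at about 6 to 10 N in all
- pan_2: saucepan exactly like pan_0 (may be absent)
- lid_0: press-in pan lid, any fits any pan: steel disc 99 mm across and 3 mm thick, its underside 14 mm above the origin; under it an 83 mm bevelled rubber gasket plug; on top an upright black knob 24 mm across, from 17 to 43 mm above the origin. 0.12 kg. Origin: centre of the plug's underside, z up; it lies plug down on the counter before the hot plate
- lid_1: lid exactly like lid_0. Laid on a pan it stops about 9 mm proud on the catches and must be pressed straight down (about 10 N) until its disc rests on the rim; its origin is then 46 mm above the pan's underside
- lid_2: lid exactly like lid_0; if only two pans are there, one lid is spare and may stay where it lies
- cheese_shaker: bystander: glass cheese shaker, 44 mm across, 90 mm high, origin under its centre; leave it alone
- toothpick_glass: bystander: glass of toothpicks, 62 mm across, 72 mm high, origin under its centre; leave it alone
- kitchen_timer: bystander: wind-up kitchen timer, 70 mm across, 51 mm high, origin under its centre; leave it alone

How it is judged (in metres and radians):
On the way, in this order (a step that is already met when the one before it is completed fails the run):
1. the dial is turned down to keep-warm (value of joint dial above 1.1 rad), for 0.2 s.
2. every pan stands on a hold ring, still open ((horizontal distance between pan_0 and hold_0 below 0.012 m or horizontal distance between pan_0 and hold_1 below 0.012 m or horizontal distance between pan_0 and hold_2 below 0.012 m) and (horizontal distance between pan_1 and hold_0 below 0.012 m or horizontal distance between pan_1 and hold_1 below 0.012 m or horizontal distance between pan_1 and hold_2 below 0.012 m) and (horizontal distance between pan_2 and hold_0 below 0.012 m or horizontal distance between pan_2 and hold_1 below 0.012 m or horizontal distance between pan_2 and hold_2 below 0.012 m) and angle between each of pan_0, pan_1, pan_2's own z axis and vertical below 0.05 rad and z of each of pan_0, pan_1, pan_2 in the frame of hot_plate below 0.041 m and horizontal distance between each of lid_0, lid_1, lid_2 and pan_0 above 0.03 m and horizontal distance between each of lid_0, lid_1, lid_2 and pan_1 above 0.03 m and horizontal distance between each of lid_0, lid_1, lid_2 and pan_2 above 0.03 m), for 0.2 s.
At the end, for the whole second after the job is handed in: The dial is within 0.1 rad of its keep-warm stop; every pan present stands flat on the glass with its centre within 12 mm of the centre of a hold ring, and carries a lid pressed home: disc within 2.5 mm of the rim, centred within 6 mm and level within 3 degrees; everything is at rest (value of joint dial above 1.1 rad and (horizontal distance between pan_0 and hold_0 below 0.012 m or horizontal distance between pan_0 and hold_1 below 0.012 m or horizontal distance between pan_0 and hold_2 below 0.012 m) and (horizontal distance between pan_1 and hold_0 below 0.012 m or horizontal distance between pan_1 and hold_1 below 0.012 m or horizontal distance between pan_1 and hold_2 below 0.012 m) and (horizontal distance between pan_2 and hold_0 below 0.012 m or horizontal distance between pan_2 and hold_1 below 0.012 m or horizontal distance between pan_2 and hold_2 below 0.012 m) and angle between each of pan_0, pan_1, pan_2's own z axis and vertical below 0.05 rad and z of each of pan_0, pan_1, pan_2 in the frame of hot_plate below 0.041 m and ((z of lid_0 in the frame of pan_0 between 0.043 and 0.0485 m and horizontal distance between lid_0 and pan_0 below 0.006 m and angle between the z axis of lid_0 and the z axis of pan_0, either way round below 0.05 rad) or (z of lid_1 in the frame of pan_0 between 0.043 and 0.0485 m and horizontal distance between lid_1 and pan_0 below 0.006 m and angle between the z axis of lid_1 and the z axis of pan_0, either way round below 0.05 rad) or (z of lid_2 in the frame of pan_0 between 0.043 and 0.0485 m and horizontal distance between lid_2 and pan_0 below 0.006 m and angle between the z axis of lid_2 and the z axis of pan_0, either way round below 0.05 rad)) and ((z of lid_0 in the frame of pan_1 between 0.043 and 0.0485 m and horizontal distance between lid_0 and pan_1 below 0.006 m and angle between the z axis of lid_0 and the z axis of pan_1, either way round below 0.05 rad) or (z of lid_1 in the frame of pan_1 between 0.043 and 0.0485 m and horizontal distance between lid_1 and pan_1 below 0.006 m and angle between the z axis of lid_1 and the z axis of pan_1, either way round below 0.05 rad) or (z of lid_2 in the frame of pan_1 between 0.043 and 0.0485 m and horizontal distance between lid_2 and pan_1 below 0.006 m and angle between the z axis of lid_2 and the z axis of pan_1, either way round below 0.05 rad)) and ((z of lid_0 in the frame of pan_2 between 0.043 and 0.0485 m and horizontal distance between lid_0 and pan_2 below 0.006 m and angle between the z axis of lid_0 and the z axis of pan_2, either way round below 0.05 rad) or (z of lid_1 in the frame of pan_2 between 0.043 and 0.0485 m and horizontal distance between lid_1 and pan_2 below 0.006 m and angle between the z axis of lid_1 and the z axis of pan_2, either way round below 0.05 rad) or (z of lid_2 in the frame of pan_2 between 0.043 and 0.0485 m and horizontal distance between lid_2 and pan_2 below 0.006 m and angle between the z axis of lid_2 and the z axis of pan_2, either way round below 0.05 rad)) and linear speed of each of pan_0, pan_1, pan_2, lid_0, lid_1, lid_2 below 0.02 m/s); the robot touches nothing.
It fails at once if a pan is lifted more than 10 mm off the glass, or tipped by more than 14 degrees (z of any of pan_0, pan_1, pan_2 in the frame of hot_plate above 0.048 m or angle between any of pan_0, pan_1, pan_2's own z axis and vertical above 0.25 rad).
It fails at once if a bystander is pushed more than 40 mm or knocked over (distance of any of cheese_shaker, toothpick_glass, kitchen_timer from where it was at the start of the episode above 0.04 m or angle between any of cheese_shaker, toothpick_glass, kitchen_timer's own z axis and vertical above 0.5 rad).
Of pan_0, pan_1, pan_2 only 2 to 3 are there at a start; the rules pass over those that are not, and their reading is None.
At some moment in a run one of pan_0, pan_1, pan_2, lid_0, lid_1, lid_2 may be knocked a few centimetres aside while the robot is not near it.
Once in a run the grip may slacken for a moment while it holds something.
It also fails if it takes over 210 s, if anything falls off the work surface, if the arm or the gripper's body presses on something with over 40 N, if the wrist force passes 120 N, or if a joint passes its speed limit or range.

## Working session

There is one attempt and no reset: what is moved stays moved. The work goes in short steps, Python scripts to look and compute and a tool call to move; the robot and the scene stay as the last step left them, time stands still between calls to the robot, and variables do not carry over. Pictures are saved under pics/ and viewed, at most 17 in all, crops included, and the job is handed in when it is done.

Besides the shell and the picture viewer there is one more tool, called after ">>>" as name(argument=value, ...) on one line, values as JSON. step_arm: Moves the arm, as the interface text tells. Its arguments: {"type":"object","properties":{"deltas":{"type":"array","items":{"type":"array"}}},"required":["deltas"]}

```bash
mkdir -p pics; ls
python3 - <<'E'
from workcell import *
import cv2
print(get_obs())
for n in("scene","top"):
    im=get_image(n); cv2.imwrite(f"pics/{n}0.png",im["pixels"][:,:,::-1]); print(n,im["fx"],im["fy"],im["cx"],im["cy"]); print(im["T"])
E
```

```text
pics
{'t': 0.0, 'qpos': array([-1.28097998e+00,  4.23819988e-01,  1.63068555e+00, -3.84625378e-05,
        1.08859376e+00, -1.90101210e-02]), 'qvel': array([-3.95154893e-04, -3.96676753e-04, -1.51100117e-03, -2.28435178e-04,
       -4.08096746e-04,  3.12504092e-05]), 'joint_torque': array([ 5.43505357e-04, -5.44619751e+01, -2.73663604e+01,  6.44770707e-02,
        2.28203548e-02, -1.40286047e-04]), 'ee_pos': array([ 189.81329027, -594.89880936,  221.91646307]), 'orientation': array([-3.10273892e+00, -4.82976827e-01,  3.72312841e-04]), 'ft_force': array([ 0.80853835, -0.56382223,  0.5830554 ]), 'moment': array([ 0.00834113,  0.00028357, -0.03130263]), 'grasp_force': 0.0, 'width': 87.94531678290437}
scene 447.8430354878993 447.8430354878993 318.1028382923762 241.23015087660232
[[-8.54155176e-01 -2.16858261e-01  4.72643027e-01  3.68651158e+00]
 [-5.19816663e-01  3.30759688e-01 -7.87647551e-01  9.35879608e+02]
 [ 1.44766180e-02 -9.18460954e-01 -3.95246637e-01  5.31007908e+02]
 [ 0.00000000e+00  0.00000000e+00  0.00000000e+00  1.00000000e+00]]
top 445.7990848299778 445.7990848299778 328.05971374833996 241.81440880988035
[[ 8.65430788e-03 -9.97439803e-01  7.09855077e-02  4.36367307e+02]
 [-9.99947241e-01 -8.23952563e-03  6.13393465e-03  3.80938010e+01]
 [-5.53334366e-03 -7.10348475e-02 -9.97458487e-01  1.35442410e+03]
 [ 0.00000000e+00  0.00000000e+00  0.00000000e+00  1.00000000e+00]]
```

View pics/top0.png

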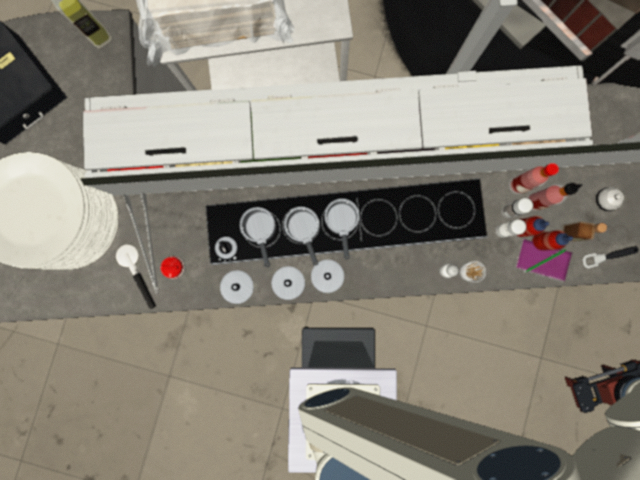

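View pics/scene0.png

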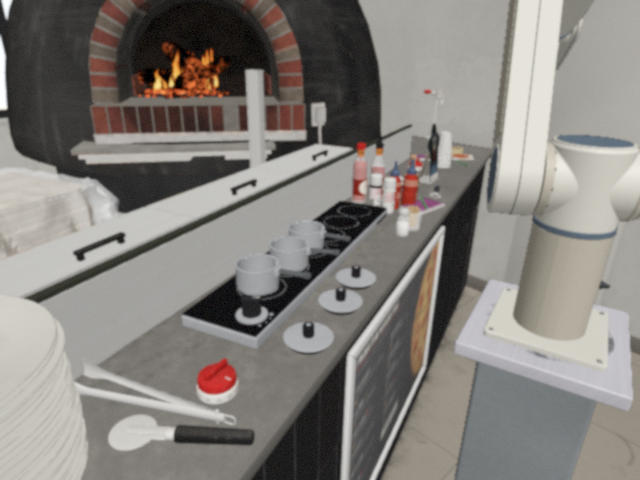

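Top view: hot plate from (208,208) to (485,180); three pans at about (259,224), (301,222) and (341,216) with handles toward the robot. Lids are at (237,287), (288,283) and (327,276). The dial is at (226,247), the timer at (172,267), and the shakers at (448,271) and (473,271).

```bash
cat > h.py <<'E'
from workcell import *
import cv2, numpy as np
from scipy.spatial.transform import Rotation as R
def unproj(im,uv,z):
    u,v=uv; T=np.array(im["T"]); d=T[:3,:3]@np.array([(u-im["cx"])/im["fx"],(v-im["cy"])/im["fy"],1.])
    return T[:3,3]+d*(z-T[2,3])/d[2]
def proj(im,p):
    T=np.array(im["T"]); c=T[:3,:3].T@(np.asarray(p,float)-T[:3,3])
    return np.array([im["fx"]*c[0]/c[2]+im["cx"],im["fy"]*c[1]/c[2]+im["cy"]])
def rect(im,z,x0=420,x1=800,y0=-350,y1=550,s=1.0):
    "top-down rectified picture of plane z: col=(y1-y)*s,row=(x1-x)*s"
    xs=np.arange(x1,x0,-1/s); ys=np.arange(y1,y0,-1/s); X,Y=np.meshgrid(xs,ys,indexing='ij')
    T=np.array(im["T"]); P=np.stack([X,Y,np.full_like(X,z)],-1)-T[:3,3]; c=P@T[:3,:3]
    return cv2.remap(im["pixels"],(im["fx"]*c[...,0]/c[...,2]+im["cx"]).astype('f4'),(im["fy"]*c[...,1]/c[...,2]+im["cy"]).astype('f4'),cv2.INTER_CUBIC)
E
python3 - <<'E'
from h import *
im=get_image("top"); px=im["pixels"]
g=px.max(2); m=(g<45).astype('uint8'); m[:170]=0;m[270:]=0;m[:,:200]=0;m[:,490:]=0
m=cv2.morphologyEx(m,cv2.MORPH_CLOSE,np.ones((5,5)))
n,l,s,c=cv2.connectedComponentsWithStats(m); k=1+s[1:,4].argmax(); cnt=cv2.findContours((l==k).astype('uint8'),0,1)[0][0][:,0]
P=np.array([unproj(im,p,38)[:2] for p in cnt.astype(float)],'f4')
r=cv2.minAreaRect(P);print(r, cv2.boxPoints(r))
sc=get_image("scene")
cv2.imwrite("pics/crop1.png",cv2.resize(px[170:310,150:490,::-1],None,fx=2.35,fy=2.35,interpolation=cv2.INTER_CUBIC))
cv2.imwrite("pics/crop2.png",cv2.resize(sc["pixels"][190:410,170:430,::-1],None,fx=2.7,fy=2.7,interpolation=cv2.INTER_CUBIC))
E
```

```text
((594.5151977539062, -4.721771240234375), (168.36244201660156, 818.7044067382812), 6.092103958129883) [[ 467.36603  393.38474]
 [ 554.25275 -420.69608]
 [ 721.66437 -402.82828]
 [ 634.77765  411.25253]]
```

View pics/crop1.png

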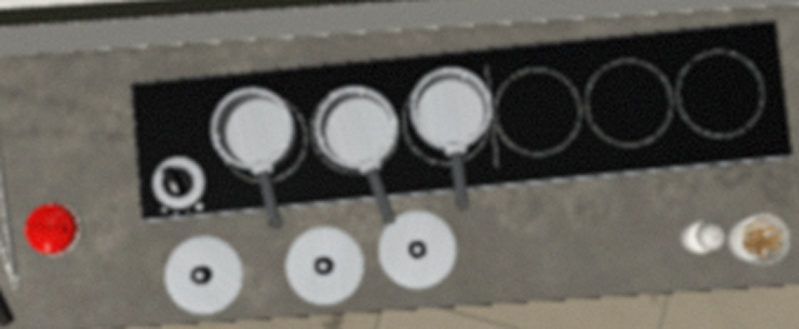

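View pics/crop2.png

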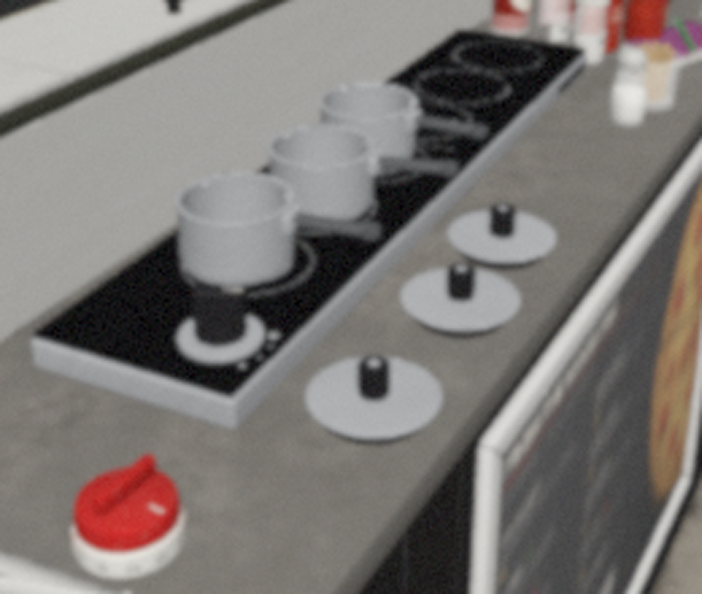

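Crop1 shows pans at (253,130), (355,128) and (451,110), three plain rings at the right, and the dial at (178,183). Crop2 shows the upright dial bar and three knobbed lids on the counter. Next I'll measure circles on rectified planes.

```bash
cat >> h.py <<'E'
def circ(im,z,xy,r,dr=3,half=35,s=2.0,p1=120):
    "best circle of radius r near xy on plane z"
    x,y=xy; w=half+r+10
    a=rect(im,z,x-w,x+w,y-w,y+w,s); g=cv2.GaussianBlur(cv2.cvtColor(a,cv2.COLOR_RGB2GRAY),(0,0),2)
    c=cv2.HoughCircles(g,cv2.HOUGH_GRADIENT_ALT,1,5,param1=p1,param2=0.3,minRadius=int((r-dr)*s),maxRadius=int((r+dr)*s))
    return [] if c is None else [(round(float(x+w-q[1]/s),1),round(float(y+w-q[0]/s),1),round(float(q[2]/s),1)) for q in c[0][:3]]
E
python3 - <<'E'
from h import *
im=get_image("top"); sc=get_image("scene")
def cr(u,v): return 150+u/2.35,170+v/2.35
for n,u,v,z,r in [("h0",538,112,38,54),("h1",628,102,38,54),("h2",720,93,38,54),("p0",253,130,98,48.5),("p1",355,128,98,48.5),("p2",451,110,98,48.5),
  ("l0",203,274,17,49.5),("l1",324,266,17,49.5),("l2",418,250,17,49.5),("k0",203,274,43,12),("k1",324,266,43,12),("k2",418,250,43,12),("dial",178,183,45,27),("sh",702,237,90,20),("tp",758,240,72,31)]:
    p=unproj(im,cr(u,v),z)[:2]; print(n,p.round(),circ(im,z,p,r,p1=60 if n[0] in'h' else 120,half=20,dr=8 if n in("dial","sh","tp") else 4))
a=rect(im,82,400,620,300,460,5); b=rect(sc,82,400,620,300,460,5)
cv2.imwrite("pics/dial.png",cv2.resize(np.hstack([rect(im,82,430,550,280,400,5*.55),rect(sc,82,430,550,280,400,5*.55)])[:,:,::-1],(800,400)))
cv2.imwrite("pics/pans.png",rect(im,90,430,680,-60,340,2)[:,:,::-1])
E
```

```text
h0 [ 603. -104.] []
h1 [ 617. -218.] []
h2 [ 629. -334.] []
p0 [571. 246.] []
p1 [574. 123.] []
p2 [597.   7.] [(599.7, 7.6, 50.4), (588.2, 10.6, 48.9)]
l0 [395. 319.] []
l1 [407. 165.] [(406.1, 165.9, 49.6)]
l2 [428.  46.] []
k0 [396. 314.] [(397.9, 317.8, 11.9), (395.9, 314.8, 10.1)]
k1 [407. 163.] [(409.1, 164.9, 11.3)]
k2 [428.  46.] [(431.0, 47.3, 11.1)]
dial [509. 347.] [(512.7, 348.9, 32.6)]
sh [ 447. -296.] []
tp [ 444. -369.] []
```

View pics/dial.png

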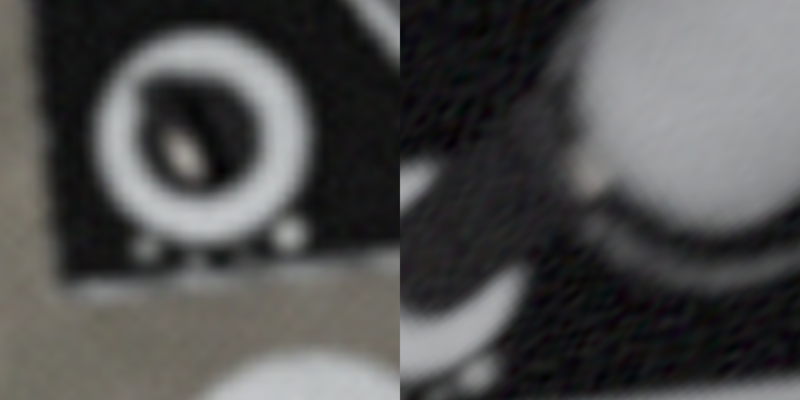

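View pics/pans.png

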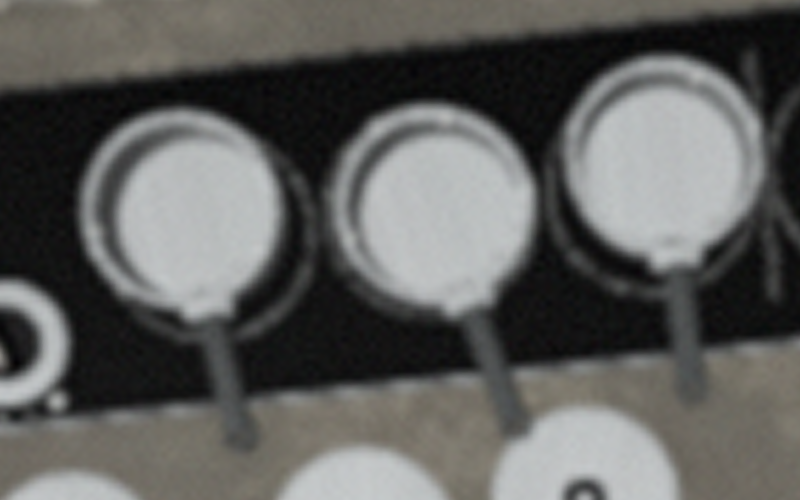

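The dial's white line points at the big dot (right). The dial axis is near (511,347), with bar yaw about 0.59, and it needs about 1.1 rad clockwise. The pan picture shows the handles leaning to the lower right, toward −y. I'll start moving while refining the fits.

>>> step_arm(deltas=[[[0.84,-0.66,-0.03],[0,0,-0.76],0],[[0.84,-0.66,-0.03],[0,0,-0.76],0],[[0.84,-0.66,-0.03],[0,0,-0.76],0],[[0.84,-0.66,-0.03],[0,0,-0.76],0],[[0.84,-0.66,-0.03],[0,0,-0.76],0],[[0.84,-0.66,-0.03],[0,0,-0.76],0],[[0.84,-0.66,-0.03],[0,0,-0.76],0],[[0.84,-0.66,-0.03],[0,0,-0.76],0],[[0.84,-0.66,-0.03],[0,0,-0.76],0],[[0.84,-0.66,-0.03],[0,0,-0.76],0],[[0.84,-0.66,-0.03],[0,0,-0.76],0],[[0.84,-0.66,-0.03],[0,0,-0.76],0]])

```text
t: 1.3
ee_pos: [369.6, -330.7, 231.7]
orientation: [2.357, 2.077, -0.0]
ft_force: [0.5, 0.8, -0.8]
width: 43.8
grasp_force: 0.0
```

```bash
cat >> h.py <<'E'
def pose():
    o=get_obs(); M=R.from_rotvec(o["orientation"]).as_matrix(); return o,M,np.arctan2(M[1,0],M[0,0])
def go(x,y,z,yaw=None,tiltfix=True):
    "print tool-axes shift and turn, in move units, from present pose to a tool-down pose"
    o,M,ps=pose(); yaw=ps if yaw is None else yaw
    T=np.array([[np.cos(yaw),np.sin(yaw),0],[np.sin(yaw),-np.cos(yaw),0],[0,0,-1]])
    d=M.T@(np.array([x,y,z])-o["ee_pos"])/300; r=R.from_matrix(M.T@T).as_rotvec()/1.5
    print("d",d.round(3),"r",r.round(3),"rows",np.ceil(max(np.linalg.norm(d)*300/41.7,np.linalg.norm(r)*1.5/.125)))
def stat():
    o,M,ps=pose(); print("t%.1f"%o["t"],"p",o["ee_pos"].round(1),"yaw%.3f"%ps,"F",o["ft_force"].round(1),"w%.1f"%o["width"],"g%.1f"%o["grasp_force"],"q",np.round(o["qpos"],2))
E
python3 - <<'E'
from h import *
stat(); go(450,-20,230,2.59)
im=get_image("top")
def hough(z,xy,r,half,p1,p2,s=3.):
    x,y=xy;w=half+r+10; a=rect(im,z,x-w,x+w,y-w,y+w,s); g=cv2.GaussianBlur(cv2.cvtColor(a,cv2.COLOR_RGB2GRAY),(0,0),3)
    c=cv2.HoughCircles(g,cv2.HOUGH_GRADIENT,1,20,param1=p1,param2=p2,minRadius=int((r-2)*s),maxRadius=int((r+2)*s))
    return None if c is None else [(x+w-q[1]/s,y+w-q[0]/s,q[2]/s) for q in c[0][:2]]
for n,p,z,r in [("h0",(603,-104),38,54.),("h1",(617,-218),38,54),("h2",(629,-334),38,54),("p0",(571,246),98,48.5),("p1",(574,123),98,48.5),("p2",(597,7),98,48.5),("l0",(395,316),17,49.5),("l1",(407,165),17,49.5),("l2",(429,47),17,49.5)]:
    print(n,np.round(hough(z,p,r,12,30,8) or 0,1).tolist())
E
```

```text
t1.3 p [ 369.6 -330.7  231.7] yaw1.445 F [ 0.5  0.8 -0.8] w43.8 g0.0 q [-0.75  0.22  1.9  -0.    1.02 -0.63]
d [1.061 0.135 0.005] r [-0.     0.    -0.764] rows 10.0
h0 [[604.5, -106.5, 53.599998474121094], [599.2000122070312, -102.19999694824219, 53.20000076293945]]
h1 [[622.7999877929688, -217.8000030517578, 55.099998474121094], [617.5, -222.5, 53.900001525878906]]
h2 [[635.7999877929688, -332.5, 55.099998474121094], [625.5, -331.20001220703125, 53.599998474121094]]
p0 [[575.0, 249.3000030517578, 49.79999923706055], [568.7000122070312, 245.6999969482422, 48.29999923706055]]
p1 [[577.2999877929688, 123.30000305175781, 50.099998474121094], [573.7000122070312, 117.69999694824219, 47.900001525878906]]
p2 [[600.7000122070312, 9.0, 50.099998474121094], [585.7000122070312, 12.300000190734863, 49.400001525878906]]
l0 [[395.70001220703125, 320.0, 49.29999923706055], [389.0, 323.0, 47.79999923706055]]
l1 [[409.0, 166.3000030517578, 49.70000076293945]]
l2 [[429.70001220703125, 48.70000076293945, 48.900001525878906]]
```

>>> step_arm(deltas=[[[0.99,0.13,0],[0,0,-0.76],0],[[0.99,0.13,0],[0,0,-0.76],0],[[0.99,0.13,0],[0,0,-0.76],0],[[0.99,0.13,0],[0,0,-0.76],0],[[0.99,0.13,0],[0,0,-0.76],0],[[0.99,0.13,0],[0,0,-0.76],0],[[0.99,0.13,0],[0,0,-0.76],0],[[0.99,0.13,0],[0,0,-0.76],0],[[0.99,0.13,0],[0,0,-0.76],0],[[0.99,0.13,0],[0,0,-0.76],0],[[0.99,0.13,0],[0,0,-0.76],0]])

```text
t: 2.27
ee_pos: [444.8, -40.7, 231.6]
orientation: [-0.864, -3.02, 0.0]
ft_force: [-0.7, 0.2, 0.9]
width: 43.7
grasp_force: 0.0
```

Run:
```python
from h import *
from scipy.optimize import least_squares
go(495,255,230,3.73)
im=get_image("top")
a=rect(im,38,520,720,-420,-30,2.); g=cv2.cvtColor(a,cv2.COLOR_RGB2GRAY).astype('f4')
t=g-cv2.GaussianBlur(g,(0,0),12)
def pts():
    v,u=np.nonzero(t>12); return np.c_[720-v/2,-30-u/2]
P=pts(); res=[]
for c0 in [(604,-104),(618,-218),(629,-333)]:
    c=np.array(c0,float)
    for tol in (8,5,4,3,3):
        d=np.hypot(*(P-c).T); Q=P[abs(d-54)<tol]
        f=least_squares(lambda q:np.hypot(Q[:,0]-q[0],Q[:,1]-q[1])-q[2],[*c,54],loss='soft_l1'); c=f.x[:2]
    res.append(f.x); print(f.x.round(1),len(Q))
```

```text
d [0.379 0.925 0.005] r [-0.    -0.    -0.764] rows 10.0
[ 604.9 -102.4   53.8] 5546
[ 617.2 -217.8   53.8] 6068
[ 629.7 -333.2   53.9] 6009
```

>>> step_arm(deltas=[[[0.38,0.92,0],[0,0,-0.76],0],[[0.38,0.92,0],[0,0,-0.76],0],[[0.38,0.92,0],[0,0,-0.76],0],[[0.38,0.92,0],[0,0,-0.76],0],[[0.38,0.92,0],[0,0,-0.76],0],[[0.38,0.92,0],[0,0,-0.76],0],[[0.38,0.92,0],[0,0,-0.76],0],[[0.38,0.92,0],[0,0,-0.76],0],[[0.38,0.92,0],[0,0,-0.76],0],[[0.38,0.92,0],[0,0,-0.76],0],[[0.38,0.92,0],[0,0,-0.76],0]])

```text
t: 3.23
ee_pos: [492.8, 253.7, 231.4]
orientation: [0.899, -3.009, 0.0]
ft_force: [-0.5, 0.2, 0.4]
width: 43.9
grasp_force: 0.0
```

Run:
```python
from h import *
stat(); go(511,347.5,140,3.73); go(511,347.5,58,3.73)
```

```text
t3.2 p [492.8 253.7 231.4] yaw-2.561 F [-0.5  0.2  0.4] w43.9 g0.0 q [ 0.45  0.31  1.78 -0.    1.05 -1.7 ]
d [-0.222  0.228  0.305] r [ 0.    -0.    -0.005] rows 4.0
d [-0.223  0.228  0.578] r [ 0.    -0.    -0.005] rows 5.0
```

>>> step_arm(deltas=[[[-0.22,0.23,0.3],[0,0,0],0],[[-0.22,0.23,0.3],[0,0,0],0],[[-0.22,0.23,0.3],[0,0,0],0],[[-0.22,0.23,0.3],[0,0,0],0],[[-0.22,0.23,0.3],[0,0,0],0],[[-0.22,0.23,0.42],[0,0,0],0],[[-0.22,0.23,0.5],[0,0,0],0],[[-0.22,0.23,0.578],[0,0,0],0],[[-0.22,0.23,0.578],[0,0,0],0],[[-0.22,0.23,0.578],[0,0,0],-0.5],[[-0.22,0.23,0.578],[0,0,0],-1],[[-0.22,0.23,0.578],[0,0,0],-1],[[-0.22,0.23,0.578],[0,0,0],-1],[[-0.22,0.23,0.578],[0,0,0],-1]])

```text
t: 4.4
ee_pos: [509.4, 349.8, 60.0]
orientation: [-0.906, 3.007, 0.004]
ft_force: [-8.6, 3.9, 8.8]
width: 14.0
grasp_force: 15.1
```

Run:
```python
from h import *
stat()
```

```text
t4.4 p [509.4 349.8  60. ] yaw-2.556 F [-8.6  3.9  8.8] w14.0 g15.1 q [ 0.58  0.63  1.73  0.    0.78 -1.58]
```

>>> step_arm(deltas=[[[0,0.009,0.005],[0,0,0],-1],[[0,0.009,0.005],[0,0,0.15],-1],[[0,0.009,0.005],[0,0,0.3],-1],[[0,0.009,0.005],[0,0,0.45],-1],[[0,0.009,0.005],[0,0,0.6],-1],[[0,0.009,0.005],[0,0,0.7],-1],[[0,0.009,0.005],[0,0,0.73],-1],[[0,0.009,0.005],[0,0,0.74],-1],[[0,0.009,0.005],[0,0,0.74],-1],[[0,0.009,0.005],[0,0,0.74],-1],[[0,0.009,0.005],[0,0,0.74],-1],[[0,0.009,0.005],[0,0,0.74],-1]])

```text
t: 5.4
ee_pos: [509.3, 349.4, 59.9]
orientation: [0.809, 3.033, -0.002]
ft_force: [0.3, -12.8, 20.6]
width: 14.1
grasp_force: 30.3
```

Run:
```python
from h import *
stat(); print(get_obs()["moment"])
```

```text
t5.4 p [509.3 349.4  59.9] yaw2.620 F [  0.3 -12.8  20.6] w14.1 g30.3 q [ 0.58  0.63  1.73 -0.    0.78 -0.46]
[-2.26635485 -0.03174274  0.58174145]
```

>>> step_arm(deltas=[[[0,0.009,0],[0,0,0.72],-0.3],[[0,0.009,0],[0,0,0.72],0],[[0,0.009,0],[0,0,0.72],0],[[0,0.009,-0.12],[0,0,0.72],0],[[0,0.009,-0.24],[0,0,0.72],0],[[0,0.009,-0.36],[0,0,0.72],0],[[0,0.009,-0.36],[0,0,0.72],0]])

```text
t: 5.98
ee_pos: [512.9, 355.7, 172.9]
orientation: [2.026, 2.396, 0.018]
ft_force: [1.3, 0.9, 0.7]
width: 43.6
grasp_force: 0.0
```

Run:
```python
from h import *
stat(); go(515,150,165,3.0); go(516,-1.5,150,3.254)
im=get_image("top")
cv2.imwrite("pics/d2.png",np.hstack([rect(im,82,430,550,280,400,3),rect(im,90,430,680,-60,340,1.44)[:360]])[:,:,::-1])
```

```text
t6.0 p [512.9 355.7 172.9] yaw1.738 F [1.3 0.9 0.7] w43.6 g0.0 q [ 0.59  0.47  1.68 -0.    0.98  0.42]
d [-0.678 -0.107  0.022] r [ 0.009  0.002 -0.842] rows 11.0
d [-1.176 -0.188  0.068] r [ 0.008  0.003 -1.011] rows 13.0
```

View pics/d2.png

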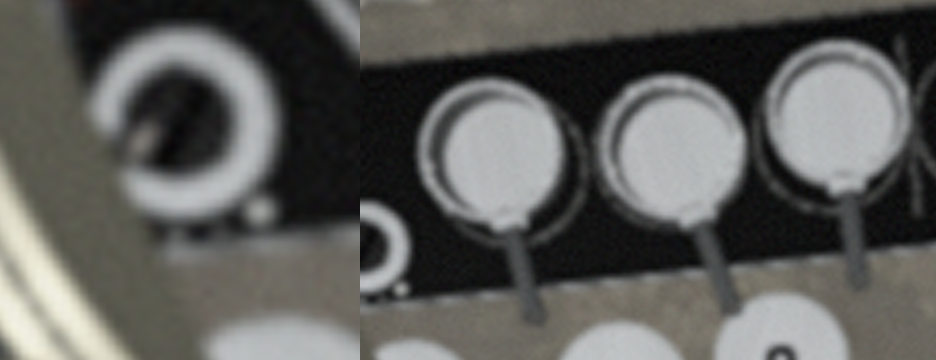

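The white line now points lower-left at the small dot, so the dial is at its stop, and the pans are unmoved. On to the rightmost pan.

>>> step_arm(deltas=[[[-0.95,-0.15,0.03],[0.009,0.002,-0.99],0],[[-0.95,-0.15,0.03],[0.009,0.002,-0.99],0],[[-0.95,-0.15,0.03],[0.009,0.002,-0.99],0],[[-0.95,-0.15,0.03],[0.009,0.002,-0.99],0],[[-0.95,-0.15,0.03],[0.009,0.002,-0.99],0],[[-0.95,-0.15,0.03],[0.009,0.002,-0.99],0],[[-0.95,-0.15,0.03],[0.009,0.002,-0.99],0],[[-0.95,-0.15,0.03],[0.009,0.002,-0.99],0],[[-0.95,-0.15,0.03],[0.009,0.002,-0.99],0],[[-0.95,-0.15,0.03],[0.009,0.002,-0.99],0],[[-0.95,-0.15,0.03],[0.009,0.002,-0.99],0],[[-0.95,-0.15,0.03],[0.009,0.002,-0.99],0],[[-0.95,-0.15,0.03],[0.009,0.002,-0.99],0]])

```text
t: 7.12
ee_pos: [513.4, 64.5, 155.5]
orientation: [0.151, -3.127, 0.012]
ft_force: [0.3, 0.2, 0.4]
width: 43.9
grasp_force: 0.0
```

Run:
```python
from h import *
stat(); go(516,-1.5,150,3.254);go(516,-1.5,68,3.254)
```

```text
t7.1 p [513.4  64.5 155.5] yaw-3.045 F [0.3 0.2 0.4] w43.9 g0.0 q [ 0.11  0.37  1.91 -0.01  0.88 -1.56]
d [ 0.012 -0.22   0.02 ] r [-0.005 -0.008 -0.01 ] rows 2.0
d [ 0.009 -0.218  0.293] r [-0.005 -0.008 -0.01 ] rows 3.0
```

>>> step_arm(deltas=[[[0.01,-0.22,0.02],[-0.005,-0.008,-0.01],0],[[0.01,-0.22,0.02],[-0.005,-0.008,-0.01],0],[[0.01,-0.22,0.02],[-0.005,-0.008,-0.01],0],[[0.01,-0.22,0.13],[-0.005,-0.008,-0.01],0],[[0.01,-0.22,0.22],[-0.005,-0.008,-0.01],0],[[0.01,-0.22,0.293],[-0.005,-0.008,-0.01],0],[[0.01,-0.22,0.293],[-0.005,-0.008,-0.01],0],[[0.01,-0.22,0.293],[-0.005,-0.008,-0.01],-0.4],[[0.01,-0.22,0.293],[-0.005,-0.008,-0.01],-0.7],[[0.01,-0.22,0.293],[-0.005,-0.008,-0.01],-1],[[0.01,-0.22,0.293],[-0.005,-0.008,-0.01],-1],[[0.01,-0.22,0.293],[-0.005,-0.008,-0.01],-1],[[0.01,-0.22,0.293],[-0.005,-0.008,-0.01],-1]])

```text
t: 8.2
ee_pos: [516.6, -1.8, 69.4]
orientation: [-0.161, 3.134, 0.001]
ft_force: [-0.7, 1.7, 4.1]
width: 13.5
grasp_force: 29.8
```

Run:
```python
from h import *
stat(); print(get_obs()["moment"])
o,M,ps=pose(); h=np.array([629.6,-333.1])
# handle dir out = tool x (yaw ~ pi+): pan centre = tcp - 85*xhat
x=M[:2,0]; print("pan est",o["ee_pos"][:2]-85*x)
go(*(h+85*x),o["ee_pos"][2])
```

```text
t8.2 p [516.6  -1.8  69.4] yaw-3.039 F [-0.7  1.7  4.1] w13.5 g29.8 q [-0.03  0.5   1.96  0.    0.67 -1.7 ]
[ 0.40299472 -0.10023525  0.07285014]
pan est [601.14112158   6.93741684]
d [ 2.200e-02 -1.137e+00 -1.000e-03] r [0.    0.002 0.   ] rows 9.0
```

>>> step_arm(deltas=[[[0.001,-0.02,0],[0,0,0],-1],[[0.002,-0.06,0],[0,0,0],-1],[[0.003,-0.11,0],[0,0,0],-1],[[0.004,-0.16,0],[0,0,0],-1],[[0.005,-0.21,0],[0,0,0],-1],[[0.006,-0.26,0],[0,0,0],-1],[[0.007,-0.31,0],[0,0,0],-1],[[0.008,-0.36,0],[0,0,0],-1],[[0.009,-0.41,0],[0,0,0],-1],[[0.01,-0.46,0],[0,0,0],-1],[[0.011,-0.51,0],[0,0,0],-1],[[0.012,-0.56,0],[0,0,0],-1],[[0.013,-0.61,0],[0,0,0],-1],[[0.014,-0.66,0],[0,0,0],-1],[[0.015,-0.71,0],[0,0,0],-1],[[0.016,-0.76,0],[0,0,0],-1],[[0.017,-0.81,0],[0,0,0],-1],[[0.018,-0.85,0],[0,0,0],-1],[[0.018,-0.87,0],[0,0,0],-1],[[0.018,-0.87,0],[0,0,0],-1]])

```text
t: 9.87
ee_pos: [537.6, -263.2, 69.2]
orientation: [-0.159, 3.135, 0.0]
ft_force: [-0.4, 1.2, 7.4]
width: 13.6
grasp_force: 29.8
```

```bash
cat >> h.py <<'E'
def fitc(im,z,c0,r,n=2,wall=True):
    "circle of known radius: subpixel edge on far side (away from the camera's nadir) of a bright disc"
    from scipy.optimize import least_squares
    c=np.array(c0,float); T=np.array(im["T"])[:3,3]; s=3.
    for tol in (14,8,5,4):
        w=r+20; g=cv2.GaussianBlur(cv2.cvtColor(rect(im,z,c[0]-w,c[0]+w,c[1]-w,c[1]+w,s),cv2.COLOR_RGB2GRAY).astype('f4'),(0,0),2)
        far=np.arctan2(*(c-T[:2])[::-1]); Q=[]
        for a in far+np.linspace(-1.75,1.75,71) if wall else np.linspace(0,2*np.pi,120,endpoint=False):
            rr=np.arange(r-tol,r+tol,.33); X=c[0]+rr*np.cos(a); Y=c[1]+rr*np.sin(a)
            p=cv2.remap(g,((c[1]+w-Y)*s).astype('f4'),((c[0]+w-X)*s).astype('f4'),1).ravel(); d=np.diff(p); k=d.argmin()
            if d[k]<-4: Q.append((X[k],Y[k]))
        Q=np.array(Q); f=least_squares(lambda q:np.hypot(Q[:,0]-q[0],Q[:,1]-q[1])-r,c,loss='soft_l1',f_scale=1.); c=f.x
    return c.round(1),len(Q),round(float(np.median(abs(f.fun))),2)
E
python3 - <<'E'
from h import *
stat()
o,M,ps=pose(); h=np.array([629.6,-333.1]); x=M[:2,0]; e=o["ee_pos"][:2]-85*x; print("est",e)
im=get_image("top"); print(fitc(im,98,e,48.5)); print(fitc(im,98,(575,122),48.5),fitc(im,98,(572,247),48.5))
go(*(h+85*x),o["ee_pos"][2])
cv2.imwrite("pics/s1.png",im["pixels"][170:310,150:490,::-1].repeat(2,0).repeat(2,1))
E
```

```text
t9.9 p [ 537.6 -263.2   69.2] yaw-3.040 F [-0.4  1.2  7.4] w13.6 g29.8 q [-0.48  0.59  1.78  0.    0.77 -2.15]
est [ 622.18433703 -254.62997462]
(array([ 623.7, -253.9]), 49, 0.63)
(array([578.7, 124.4]), 70, 0.62) (array([575.2, 250.3]), 71, 0.64)
d [ 0.002 -0.263  0.   ] r [-0.     0.002 -0.   ] rows 2.0
```

View pics/s1.png

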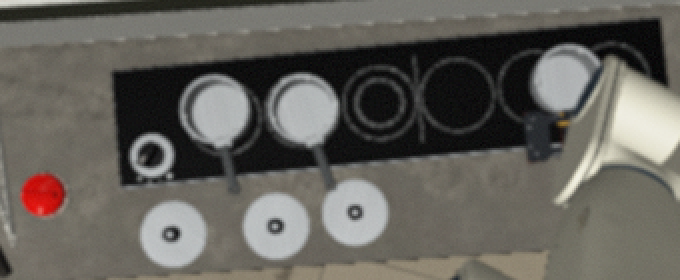

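The pan has slid over to around (566,78) in the crop, held by its handle; the others are in place.

>>> step_arm(deltas=[[[0.001,-0.03,0],[0,0,0],-1],[[0.002,-0.08,0],[0,0,0],-1],[[0.003,-0.13,0],[0,0,0],-1],[[0.003,-0.18,0],[0,0,0],-1],[[0.004,-0.22,0],[0,0,0],-1],[[0.004,-0.25,0],[0,0,0],-1],[[0.004,-0.263,0],[0,0,0],-1],[[0.004,-0.263,0],[0,0,0],-1],[[0.004,-0.263,0],[0,0,0],-1],[[0.004,-0.263,0],[0,0,0],-0.6],[[0.004,-0.263,0],[0,0,0],-0.3],[[0.004,-0.263,0],[0,0,0],0],[[0.004,-0.263,0],[0,0,0],0],[[0.004,-0.263,-0.13],[0,0,0],0],[[0.004,-0.263,-0.26],[0,0,0],0],[[0,0,-0.28],[0,0,0],0],[[0,0.14,-0.28],[0,0,0],0],[[0,0.28,-0.28],[0,0,0],0],[[0,0.42,-0.28],[0,0,0],0],[[0,0.5,-0.28],[0,0,0],0]])

```text
t: 11.58
ee_pos: [523.1, -132.1, 152.4]
orientation: [-0.159, 3.136, 0.001]
ft_force: [0.8, 0.4, 0.3]
width: 44.0
grasp_force: 0.0
```

Run:
```python
from h import *
stat(); im=get_image("top"); print(fitc(im,98,(629.6,-333.1),48.5),fitc(im,98,(575,122),48.5),fitc(im,98,(572,247),48.5))
# handles: bright-vs-glass strip at z=90, dark-grey 55..100 in annulus 62..84 around pan
for c in [(629.6,-333),(578,124),(574.7,249.7)]:
    A=np.linspace(-1,1,401)+np.pi; v=[]
    for rr in (62,66,70,74):
        X=np.array([proj(im,[c[0]+rr*np.cos(a),c[1]+rr*np.sin(a),90.5]) for a in A],'f4'); g=cv2.cvtColor(im["pixels"],7)
        p=cv2.remap(g,X[:,0],X[:,1],1).ravel().astype(float); k=p>50; b=A[k]-np.pi; v.append((round(np.median(b),3),int(k.sum()),round(np.ptp(b)*rr,1)))
    print(c,v)
```

```text
t11.6 p [ 523.1 -132.1  152.4] yaw-3.040 F [0.8 0.4 0.3] w44.0 g0.0 q [-0.27  0.39  1.87  0.    0.87 -1.94]
(array([ 629.8, -333.8]), 71, 0.76) (array([578.7, 124.4]), 71, 0.62) (array([575.2, 250.1]), 71, 0.57)
(629.6, -333) [(np.float64(-0.495), 203, np.float64(73.5)), (np.float64(-0.552), 180, np.float64(78.2)), (np.float64(-0.56), 177, np.float64(83.0)), (np.float64(-0.565), 175, np.float64(86.9))]
(578, 124) [(np.float64(0.345), 43, np.float64(13.0)), (np.float64(0.353), 36, np.float64(11.5)), (np.float64(0.353), 36, np.float64(12.2)), (np.float64(0.355), 33, np.float64(11.8))]
(574.7, 249.7) [(np.float64(0.132), 90, np.float64(27.6)), (np.float64(0.29), 73, np.float64(32.3)), (np.float64(0.638), 146, np.float64(57.8)), (np.float64(0.255), 35, np.float64(12.6))]
```

Run:
```python
from h import *
go(498.5,94.8,150,3.495);go(498.5,94.8,69,3.495)
```

```text
d [-0.001  0.739  0.009] r [ 0.003 -0.    -0.166] rows 6.0
d [-0.001  0.738  0.279] r [ 0.003 -0.    -0.166] rows 6.0
```

>>> step_arm(deltas=[[[0,0.739,0.01],[0.003,0,-0.166],0],[[0,0.739,0.01],[0.003,0,-0.166],0],[[0,0.739,0.01],[0.003,0,-0.166],0],[[0,0.739,0.01],[0.003,0,-0.166],0],[[0,0.739,0.01],[0.003,0,-0.166],0],[[0,0.739,0.01],[0.003,0,-0.166],0],[[0,0.739,0.01],[0.003,0,-0.166],0],[[0,0.739,0.12],[0.003,0,-0.166],0],[[0,0.739,0.22],[0.003,0,-0.166],0],[[0,0.739,0.279],[0.003,0,-0.166],0],[[0,0.739,0.279],[0.003,0,-0.166],0],[[0,0.739,0.279],[0.003,0,-0.166],-0.4],[[0,0.739,0.279],[0.003,0,-0.166],-0.7],[[0,0.739,0.279],[0.003,0,-0.166],-1],[[0,0.739,0.279],[0.003,0,-0.166],-1],[[0,0.739,0.279],[0.003,0,-0.166],-1],[[0,0.739,0.279],[0.003,0,-0.166],-1]])

```text
t: 13.05
ee_pos: [502.2, 87.3, 69.6]
orientation: [-0.548, 3.089, -0.006]
ft_force: [-0.5, 3.6, 4.1]
width: 13.8
grasp_force: 29.6
```

```bash
cat >> h.py <<'E'
def slide(h,c0,D=85):
    o,M,ps=pose(); x=M[:2,0]; e=o["ee_pos"][:2]-D*x; im=get_image("top"); f=fitc(im,98,c0 if c0 is not None else e,48.5)
    print("est",e.round(1),"fit",f); d=np.array(h)-e; d3=M.T@np.array([*d,0])/300; print("d from est",d3.round(3)); d=np.array(h)-f[0]; print("d from fit",(M.T@np.array([*d,0])/300).round(3))
E
python3 - <<'E'
from h import *
stat(); slide((617.2,-217.6),None)
E
```

```text
t13.1 p [502.2  87.3  69.6] yaw-2.790 F [-0.5  3.6  4.1] w13.8 g29.6 q [ 0.15  0.5   1.98 -0.01  0.67 -1.77]
est [582.  116.6] fit (array([581.2, 117.1]), 61, 0.47)
d from est [ 0.273 -1.086  0.004]
d from fit [ 0.271 -1.089  0.004]
```

>>> step_arm(deltas=[[[0.005,-0.02,0],[0,0,0],-1],[[0.015,-0.06,0],[0,0,0],-1],[[0.027,-0.11,0],[0,0,0],-1],[[0.04,-0.16,0],[0,0,0],-1],[[0.052,-0.21,0],[0,0,0],-1],[[0.065,-0.26,0],[0,0,0],-1],[[0.077,-0.31,0],[0,0,0],-1],[[0.09,-0.36,0],[0,0,0],-1],[[0.102,-0.41,0],[0,0,0],-1],[[0.115,-0.46,0],[0,0,0],-1],[[0.127,-0.51,0],[0,0,0],-1],[[0.14,-0.56,0],[0,0,0],-1],[[0.152,-0.61,0],[0,0,0],-1],[[0.165,-0.66,0],[0,0,0],-1],[[0.177,-0.71,0],[0,0,0],-1],[[0.19,-0.76,0],[0,0,0],-1],[[0.202,-0.81,0],[0,0,0],-1],[[0.212,-0.85,0],[0,0,0],-1],[[0.217,-0.87,0],[0,0,0],-1],[[0.217,-0.87,0],[0,0,0],-1]])

```text
t: 14.77
ee_pos: [529.9, -181.7, 69.8]
orientation: [-0.547, 3.092, -0.007]
ft_force: [-0.6, -0.8, 2.6]
width: 13.6
grasp_force: 29.5
```

Run:
```python
from h import *
stat(); slide((617.2,-217.6),None)
```

```text
t14.8 p [ 529.9 -181.7   69.8] yaw-2.791 F [-0.6 -0.8  2.6] w13.6 g29.5 q [-0.35  0.55  1.86 -0.    0.72 -2.27]
est [ 609.8 -152.5] fit (array([ 608.9, -153.2]), 37, 0.53)
d from est [ 0.051 -0.212  0.001]
d from fit [ 0.048 -0.211  0.001]
```

>>> step_arm(deltas=[[[0.01,-0.03,0],[0,0,0],-1],[[0.02,-0.08,0],[0,0,0],-1],[[0.03,-0.13,0],[0,0,0],-1],[[0.04,-0.17,0],[0,0,0],-1],[[0.047,-0.2,0],[0,0,0],-1],[[0.05,-0.212,0],[0,0,0],-1],[[0.05,-0.212,0],[0,0,0],-1],[[0.05,-0.212,0],[0,0,0],-1],[[0.05,-0.212,0],[0,0,0],-0.6],[[0.05,-0.212,0],[0,0,0],-0.3],[[0.05,-0.212,0],[0,0,0],0],[[0.05,-0.212,0],[0,0,0],0],[[0.05,-0.212,-0.13],[0,0,0],0],[[0.05,-0.212,-0.26],[0,0,0],0],[[0.05,-0.1,-0.28],[0,0,0],0],[[0,0.05,-0.28],[0,0,0],0],[[0,0.18,-0.28],[0,0,0],0],[[0,0.3,-0.28],[0,0,0],0],[[0,0.3,-0.28],[0,0,0],0],[[0,0.3,-0.28],[0,0,0],0]])

```text
t: 16.48
ee_pos: [498.3, -94.0, 153.6]
orientation: [-0.554, 3.09, -0.007]
ft_force: [0.6, -1.1, 0.9]
width: 43.9
grasp_force: 0.0
```

Run:
```python
from h import *
stat(); im=get_image("top"); print(fitc(im,98,(629.6,-333.1),48.5),fitc(im,98,(617,-217.6),48.5),fitc(im,98,(575,249),48.5))
c=fitc(im,98,(575,249),48.5)[0]; T=c+85*np.array([np.cos(np.pi+.27),np.sin(np.pi+.27)]); print(T); go(*T,150,np.pi+.27);go(*T,69,np.pi+.27)
for k in [(398,318),(409,165),(431,47)]: print(fitc(im,17,k,49.5,wall=False))
cv2.imwrite("pics/s2.png",im["pixels"][170:310,150:490,::-1].repeat(2,0).repeat(2,1))
```

```text
t16.5 p [498.3 -94.  153.6] yaw-2.787 F [ 0.6 -1.1  0.9] w43.9 g0.0 q [-0.21  0.35  1.94 -0.    0.85 -2.13]
(array([ 629.9, -333.9]), 71, 0.67) (array([ 615.9, -219.5]), 69, 0.56) (array([575.2, 250.2]), 71, 0.61)
[493.27947381 227.52782788]
d [-0.354  1.016  0.008] r [-0.003  0.001  0.056] rows 8.0
d [-0.353  1.018  0.278] r [-0.003  0.001  0.056] rows 9.0
(array([395.3, 319.4]), 57, 0.37)
(array([408.7, 165.9]), 58, 0.42)
(array([430.2,  48.4]), 56, 0.53)
```

View pics/s2.png

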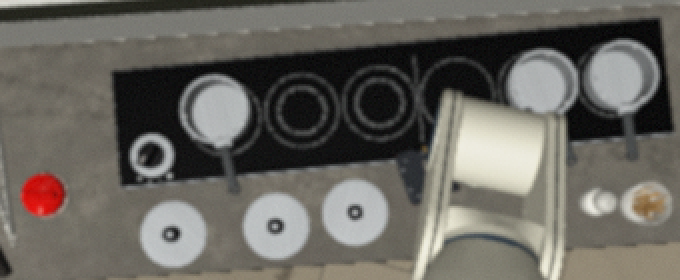

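Two pans now sit on the hold rings (crop (622,76) and (541,85)). The left pan and the lids are unmoved.

>>> step_arm(deltas=[[[-0.35,0.98,0],[-0.003,0,0.06],0],[[-0.35,0.98,0],[-0.003,0,0.06],0],[[-0.35,0.98,0],[-0.003,0,0.06],0],[[-0.35,0.98,0],[-0.003,0,0.06],0],[[-0.35,0.98,0],[-0.003,0,0.06],0],[[-0.35,0.98,0],[-0.003,0,0.06],0],[[-0.35,0.98,0],[-0.003,0,0.06],0],[[-0.35,0.98,0],[-0.003,0,0.06],0],[[-0.35,0.98,0],[-0.003,0,0.06],0],[[-0.35,0.98,0],[-0.003,0,0.06],0],[[-0.35,0.98,0],[-0.003,0,0.06],0]])

```text
t: 17.45
ee_pos: [496.7, 215.2, 151.9]
orientation: [-0.408, 3.114, -0.0]
ft_force: [-0.2, -0.0, 0.5]
width: 43.9
grasp_force: 0.0
```

Run:
```python
from h import *
stat(); go(492.9,228.8,69,np.pi+.255)
```

```text
t17.4 p [496.7 215.2 151.9] yaw-2.881 F [-0.2 -0.   0.5] w43.9 g0.0 q [ 0.39  0.4   1.87 -0.    0.87 -1.44]
d [0.001 0.047 0.276] r [-0.     0.001  0.004] rows 3.0
```

>>> step_arm(deltas=[[[0,0.047,0],[0,0,0],0],[[0,0.047,0.1],[0,0,0],0],[[0,0.047,0.2],[0,0,0],0],[[0,0.047,0.276],[0,0,0],0],[[0,0.047,0.276],[0,0,0],0],[[0,0.047,0.276],[0,0,0],-0.4],[[0,0.047,0.276],[0,0,0],-0.7],[[0,0.047,0.276],[0,0,0],-1],[[0,0.047,0.276],[0,0,0],-1],[[0,0.047,0.276],[0,0,0],-1],[[0,0.047,0.276],[0,0,0],-1]])

```text
t: 18.37
ee_pos: [493.4, 230.2, 70.4]
orientation: [-0.409, 3.112, 0.001]
ft_force: [-0.5, -1.3, 4.0]
width: 13.7
grasp_force: 29.9
```

Run:
```python
from h import *
stat(); slide((604.9,-102.3),None)
```

```text
t18.4 p [493.4 230.2  70.4] yaw-2.880 F [-0.5 -1.3  4. ] w13.7 g29.9 q [ 0.41  0.53  1.9  -0.    0.71 -1.42]
est [575.5 252.2] fit (array([575.6, 250.1]), 51, 0.42)
d from est [ 2.110e-01 -1.167e+00 -1.000e-03]
d from fit [ 2.09e-01 -1.16e+00 -1.00e-03]
```

>>> step_arm(deltas=[[[0.004,-0.02,0],[0,0,0],-1],[[0.011,-0.06,0],[0,0,0],-1],[[0.02,-0.11,0],[0,0,0],-1],[[0.029,-0.16,0],[0,0,0],-1],[[0.038,-0.21,0],[0,0,0],-1],[[0.047,-0.26,0],[0,0,0],-1],[[0.056,-0.31,0],[0,0,0],-1],[[0.065,-0.36,0],[0,0,0],-1],[[0.074,-0.41,0],[0,0,0],-1],[[0.083,-0.46,0],[0,0,0],-1],[[0.092,-0.51,0],[0,0,0],-1],[[0.101,-0.56,0],[0,0,0],-1],[[0.11,-0.61,0],[0,0,0],-1],[[0.119,-0.66,0],[0,0,0],-1],[[0.128,-0.71,0],[0,0,0],-1],[[0.137,-0.76,0],[0,0,0],-1],[[0.146,-0.81,0],[0,0,0],-1],[[0.155,-0.86,0],[0,0,0],-1],[[0.162,-0.9,0],[0,0,0],-1],[[0.162,-0.9,0],[0,0,0],-1]])

```text
t: 20.08
ee_pos: [516.4, -45.0, 70.1]
orientation: [-0.407, 3.112, -0.001]
ft_force: [-1.1, -2.9, 8.5]
width: 13.5
grasp_force: 30.0
```

Run:
```python
from h import *
stat(); slide((604.9,-102.3),None)
```

```text
t20.1 p [516.4 -45.   70.1] yaw-2.881 F [-1.1 -2.9  8.5] w13.5 g30.0 q [-0.11  0.5   1.96  0.    0.68 -1.94]
est [598.5 -23.1] fit (array([598.5, -25.6]), 60, 0.66)
d from est [ 0.047 -0.261  0.   ]
d from fit [ 0.045 -0.253  0.   ]
```

>>> step_arm(deltas=[[[0.008,-0.04,0],[0,0,0],-1],[[0.016,-0.09,0],[0,0,0],-1],[[0.025,-0.14,0],[0,0,0],-1],[[0.034,-0.19,0],[0,0,0],-1],[[0.042,-0.23,0],[0,0,0],-1],[[0.046,-0.254,0],[0,0,0],-1],[[0.046,-0.254,0],[0,0,0],-1],[[0.046,-0.254,0],[0,0,0],-1],[[0.046,-0.254,0],[0,0,0],-0.6],[[0.046,-0.254,0],[0,0,0],-0.3],[[0.046,-0.254,0],[0,0,0],0],[[0.046,-0.254,0],[0,0,0],0],[[0.046,-0.254,-0.13],[0,0,0],0],[[0.046,-0.254,-0.26],[0,0,0],0],[[0.046,-0.1,-0.28],[0,0,0],0],[[0.046,0.04,-0.28],[0,0,0],0],[[0.046,0.17,-0.28],[0,0,0],0],[[0.046,0.25,-0.28],[0,0,0],0],[[0.046,0.25,-0.28],[0,0,0],0],[[0.046,0.25,-0.28],[0,0,0],0]])

```text
t: 21.8
ee_pos: [482.2, 26.8, 153.2]
orientation: [-0.414, 3.113, 0.0]
ft_force: [0.4, 0.1, -0.4]
width: 43.4
grasp_force: 0.0
```

```bash
cat >> h.py <<'E'
H=np.array([[604.9,-102.3],[617.2,-217.6],[629.6,-333.1]]); L=[(395.3,319.4),(408.7,165.9),(430.2,48.4)]
def survey(im,lids=L):
    for h in H:
        f=fitc(im,98,h,48.5); print("pan",f,"off",(f[0]-h).round(1))
    for k in lids: print("lid",fitc(im,17,k,49.5,wall=False))
E
python3 - <<'E'
from h import *
stat(); im=get_image("top"); survey(im); go(430.2,48.4,100); go(430.2,48.4,19.5)
cv2.imwrite("pics/s3.png",im["pixels"][170:310,150:490,::-1].repeat(2,0).repeat(2,1))
E
```

```text
t21.8 p [482.2  26.8 153.2] yaw-2.877 F [ 0.4  0.1 -0.4] w43.4 g0.0 q [ 0.03  0.32  1.99  0.    0.83 -1.8 ]
pan (array([ 604.7, -102.3]), 71, 0.74) off [-0.2  0. ]
pan (array([ 615.9, -219.5]), 71, 0.53) off [-1.3 -1.9]
pan (array([ 630. , -333.7]), 71, 0.81) off [ 0.4 -0.6]
lid (array([395.3, 319.4]), 58, 0.43)
lid (array([408.6, 165.9]), 53, 0.36)
lid (array([414.3,  50.3]), 21, 1.3)
d [0.149 0.118 0.177] r [-0.     0.001 -0.   ] rows 2.0
d [0.15  0.118 0.445] r [-0.     0.001 -0.   ] rows 4.0
```

View pics/s3.png

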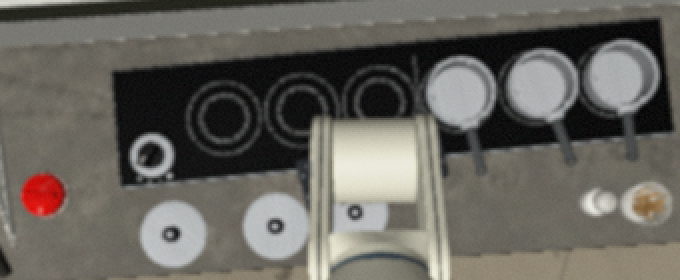

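>>> step_arm(deltas=[[[0.15,0.118,0.1],[0,0,0],0],[[0.15,0.118,0.2],[0,0,0],0],[[0.15,0.118,0.2],[0,0,0],0],[[0.15,0.118,0.3],[0,0,0],0],[[0.15,0.118,0.38],[0,0,0],0],[[0.15,0.118,0.44],[0,0,0],0],[[0.15,0.118,0.445],[0,0,0],0],[[0.15,0.118,0.445],[0,0,0],0],[[0.15,0.118,0.445],[0,0,0],-0.3],[[0.15,0.118,0.445],[0,0,0],-0.6],[[0.15,0.118,0.445],[0,0,0],-1],[[0.15,0.118,0.445],[0,0,0],-1],[[0.15,0.118,0.445],[0,0,0],-1],[[0.15,0.118,0.445],[0,0,0],-1]])

```text
t: 23.02
ee_pos: [431.1, 48.2, 20.7]
orientation: [-0.409, 3.111, 0.0]
ft_force: [-0.2, -1.8, 7.5]
width: 23.1
grasp_force: 30.0
```

Run:
```python
from h import *
stat()
```

```text
t23.0 p [431.1  48.2  20.7] yaw-2.880 F [-0.2 -1.8  7.5] w23.1 g30.0 q [ 0.08  0.53  2.15  0.    0.46 -1.75]
```

>>> step_arm(deltas=[[[0,0,-0.05],[0,0,0],-1],[[0,0,-0.12],[0,0,0],-1],[[0,0,-0.2],[0,0,0],-1],[[0,0,-0.3],[0,0,0],-1],[[0,0,-0.4],[0,0,0],-1],[[0,0,-0.47],[0,0,0],-1],[[-0.02,-0.08,-0.47],[0,0,0],-1],[[-0.04,-0.18,-0.47],[0,0,0],-1],[[-0.06,-0.28,-0.47],[0,0,0],-1],[[-0.08,-0.38,-0.47],[0,0,0],-1],[[-0.11,-0.48,-0.47],[0,0,0],-1],[[-0.13,-0.58,-0.47],[0,0,0],-1],[[-0.15,-0.68,-0.47],[0,0,0],-1],[[-0.17,-0.75,-0.47],[0,0,0],-1],[[-0.17,-0.77,-0.47],[0,0,0],-1],[[-0.17,-0.77,-0.47],[0,0,0],-1]])

```text
t: 24.35
ee_pos: [539.0, -163.0, 160.8]
orientation: [-0.406, 3.114, 0.0]
ft_force: [-1.3, 0.1, -0.3]
width: 23.4
grasp_force: 30.0
```

Run:
```python
from h import *
stat(); im=get_image("top"); survey(im,L[:2]); go(629.9,-333.7,150)
```

```text
t24.4 p [ 539.  -163.   160.8] yaw-2.882 F [-1.3  0.1 -0.3] w23.4 g30.0 q [-0.32  0.41  1.82  0.    0.91 -2.15]
pan (array([ 605.3, -101.8]), 60, 0.5) off [0.4 0.5]
pan (array([ 618.1, -215.3]), 25, 1.22) off [0.9 2.3]
pan (array([ 630.1, -333.8]), 68, 0.66) off [ 0.5 -0.7]
lid (array([395.2, 319.5]), 58, 0.5)
lid (array([408.6, 166.1]), 66, 0.41)
d [-0.148 -0.633  0.035] r [0.001 0.    0.   ] rows 5.0
```

>>> step_arm(deltas=[[[-0.02,-0.08,0],[0,0,0],-1],[[-0.04,-0.18,0],[0,0,0],-1],[[-0.07,-0.28,0],[0,0,0],-1],[[-0.09,-0.38,0],[0,0,0],-1],[[-0.11,-0.48,0],[0,0,0],-1],[[-0.13,-0.56,0.01],[0,0,0],-1],[[-0.148,-0.62,0.03],[0,0,0],-1],[[-0.148,-0.633,0.035],[0,0,0],-1],[[-0.148,-0.633,0.035],[0,0,0],-1],[[-0.148,-0.633,0.035],[0,0,0],-1]])

```text
t: 25.23
ee_pos: [629.9, -331.9, 149.8]
orientation: [0.41, -3.114, -0.003]
ft_force: [0.1, 0.6, -1.8]
width: 23.7
grasp_force: 30.0
```

Run:
```python
from h import *
stat(); sc=get_image("scene"); im=get_image("top"); go(629.9,-333.7,113)
cv2.imwrite("pics/s4.png",np.hstack([cv2.resize(im["pixels"][170:270,390:490],(400,400),interpolation=2),cv2.resize(sc["pixels"][180:280,300:400],(400,400),interpolation=2)])[:,:,::-1])
```

```text
t25.2 p [ 629.9 -331.9  149.8] yaw-2.880 F [ 0.1  0.6 -1.8] w23.7 g30.0 q [-0.5   0.63  1.47  0.    1.05 -2.34]
d [ 0.003 -0.005  0.125] r [0.001 0.    0.   ] rows 1.0
```

View pics/s4.png

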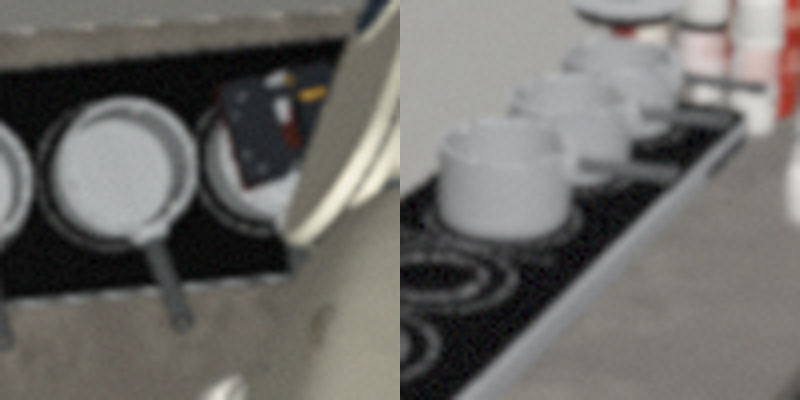

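The lid hangs level over the pan on hold_2 and looks centred in both views.

>>> step_arm(deltas=[[[0.003,-0.003,0.03],[0,0,0],-1],[[0.003,-0.003,0.06],[0,0,0],-1],[[0.003,-0.003,0.09],[0,0,0],-1],[[0.003,-0.003,0.105],[0,0,0],-1],[[0.003,-0.003,0.115],[0,0,0],-1],[[0.003,-0.003,0.125],[0,0,0],-1],[[0.003,-0.003,0.135],[0,0,0],-1],[[0.003,-0.003,0.135],[0,0,0],-1]])

```text
t: 26.0
ee_pos: [629.9, -334.0, 108.9]
orientation: [-0.409, 3.115, 0.003]
ft_force: [-0.3, 2.5, -0.3]
width: 23.3
grasp_force: 30.0
```

Run:
```python
from h import *
stat()
```

```text
t26.0 p [ 629.9 -334.   108.9] yaw-2.880 F [-0.3  2.5 -0.3] w23.3 g30.0 q [-0.51  0.68  1.48  0.    0.98 -2.34]
```

>>> step_arm(deltas=[[[0,0,0.007],[0,0,0],-1],[[0,0,0.014],[0,0,0],-1],[[0,0,0.018],[0,0,0],-1],[[0,0,0.018],[0,0,0],-1]])

```text
t: 26.33
ee_pos: [630.4, -334.4, 104.8]
orientation: [-0.409, 3.114, 0.002]
ft_force: [-1.2, 6.0, 5.1]
width: 23.7
grasp_force: 30.0
```

Run:
```python
from h import *
stat()
```

```text
t26.3 p [ 630.4 -334.4  104.8] yaw-2.880 F [-1.2  6.   5.1] w23.7 g30.0 q [-0.51  0.68  1.48  0.    0.98 -2.34]
```

>>> step_arm(deltas=[[[0,0,0.008],[0,0,0],-1],[[0,0,0.014],[0,0,0],-1],[[0,0,0.014],[0,0,0],-1]])

```text
t: 26.58
ee_pos: [630.6, -334.4, 104.6]
orientation: [-0.409, 3.113, 0.001]
ft_force: [-10.5, 11.9, 29.9]
width: 23.1
grasp_force: 30.0
```

Run:
```python
from h import *
stat()
```

```text
t26.6 p [ 630.6 -334.4  104.6] yaw-2.880 F [-10.5  11.9  29.9] w23.1 g30.0 q [-0.5   0.68  1.48  0.    0.98 -2.34]
```

It hit a hard stop at 104.6 with 30 N, so it's home. Release and rise.

>>> step_arm(deltas=[[[0,0,-0.01],[0,0,0],-1],[[0,0,-0.01],[0,0,0],-0.3],[[0,0,-0.01],[0,0,0],0],[[0,0,-0.01],[0,0,0],0],[[0,0,-0.1],[0,0,0],0],[[0,0,-0.2],[0,0,0],0],[[0,0,-0.22],[0,0,0],0],[[0,0.12,-0.22],[0,0,0],0],[[0,0.25,-0.22],[0,0,0],0],[[0,0.38,-0.22],[0,0,0],0],[[0.02,0.51,-0.22],[0,0,0],0],[[0.03,0.64,-0.22],[0,0,0],0],[[0.05,0.77,-0.22],[0,0,0],0],[[0.07,0.9,-0.22],[0,0,0],0],[[0.08,0.97,-0.22],[0,0,0],0],[[0.08,0.97,-0.22],[0,0,0],0],[[0.08,0.97,-0.22],[0,0,0],0]])

```text
t: 28.0
ee_pos: [531.9, -59.5, 165.9]
orientation: [-0.412, 3.113, -0.0]
ft_force: [0.5, 0.1, 0.7]
width: 43.4
grasp_force: 0.0
```

Run:
```python
from h import *
stat(); im=get_image("top"); survey(im,L[:2]); print("lid on pan",fitc(im,101,H[2],49.5,wall=False)); go(408.7,165.9,110);go(408.7,165.9,20)
cv2.imwrite("pics/s5.png",cv2.resize(im["pixels"][170:310,150:490],None,fx=2,fy=2)[:,:,::-1])
```

```text
t28.0 p [531.9 -59.5 165.9] yaw-2.878 F [0.5 0.1 0.7] w43.4 g0.0 q [-0.13  0.37  1.87  0.    0.9  -1.97]
pan (array([ 605.1, -101.7]), 35, 0.64) off [0.2 0.6]
pan (array([ 615.8, -219.8]), 71, 0.59) off [-1.4 -2.2]
pan (array([ 630.8, -339.6]), 71, 0.97) off [ 1.2 -6.5]
lid (array([395.3, 319.5]), 58, 0.37)
lid (array([408.6, 166. ]), 62, 0.4)
lid on pan (array([ 629.1, -336.8]), 110, 0.63)
d [0.204 0.835 0.186] r [-0.     0.001 -0.   ] rows 7.0
d [0.204 0.836 0.486] r [-0.     0.001 -0.   ] rows 8.0
```

View pics/s5.png

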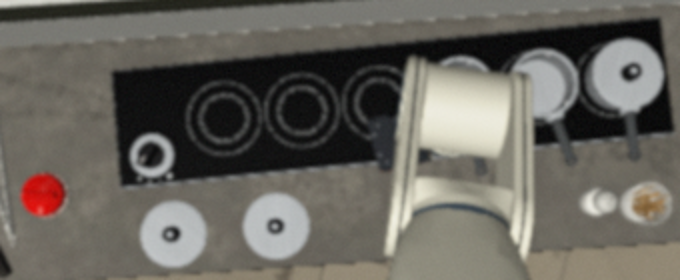

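The lid sits on the right-hand pan (crop (625,76)); the remaining lids are at (276,226) and (173,234).

>>> step_arm(deltas=[[[0.03,0.13,0.03],[0,0,0],0],[[0.2,0.83,0.18],[0,0,0],0],[[0.2,0.83,0.18],[0,0,0],0],[[0.2,0.83,0.18],[0,0,0],0],[[0.2,0.83,0.18],[0,0,0],0],[[0.2,0.83,0.18],[0,0,0],0],[[0.204,0.835,0.18],[0,0,0],0],[[0.204,0.835,0.18],[0,0,0],0],[[0.204,0.835,0.3],[0,0,0],0],[[0.204,0.835,0.4],[0,0,0],0],[[0.204,0.835,0.47],[0,0,0],0],[[0.204,0.835,0.486],[0,0,0],0],[[0.204,0.835,0.486],[0,0,0],0],[[0.204,0.835,0.486],[0,0,0],-0.3],[[0.204,0.835,0.486],[0,0,0],-0.6],[[0.204,0.835,0.486],[0,0,0],-1],[[0.204,0.835,0.486],[0,0,0],-1],[[0.204,0.835,0.486],[0,0,0],-1],[[0.204,0.835,0.486],[0,0,0],-1]])

```text
t: 29.63
ee_pos: [409.4, 166.5, 21.4]
orientation: [-0.409, 3.111, 0.001]
ft_force: [0.3, -3.3, 7.9]
width: 23.4
grasp_force: 30.0
```

Run:
```python
from h import *
stat(); go(615.9,-219.6,160)
```

```text
t29.6 p [409.4 166.5  21.4] yaw-2.880 F [ 0.3 -3.3  7.9] w23.4 g30.0 q [ 0.36  0.53  2.13 -0.    0.47 -1.47]
d [-0.334 -1.421 -0.461] r [0.    0.003 0.   ] rows 12.0
```

>>> step_arm(deltas=[[[0,0,-0.05],[0,0,0],-1],[[0,0,-0.12],[0,0,0],-1],[[0,0,-0.2],[0,0,0],-1],[[0,0,-0.3],[0,0,0],-1],[[0,0,-0.4],[0,0,0],-1],[[0,0,-0.46],[0,0,0],-1],[[-0.02,-0.08,-0.46],[0,0,0],-1],[[-0.04,-0.18,-0.46],[0,0,0],-1],[[-0.06,-0.28,-0.46],[0,0,0],-1],[[-0.09,-0.38,-0.46],[0,0,0],-1],[[-0.11,-0.48,-0.46],[0,0,0],-1],[[-0.14,-0.58,-0.46],[0,0,0],-1],[[-0.16,-0.68,-0.46],[0,0,0],-1],[[-0.18,-0.78,-0.46],[0,0,0],-1],[[-0.2,-0.86,-0.46],[0,0,0],-1],[[-0.21,-0.9,-0.46],[0,0,0],-1],[[-0.21,-0.9,-0.46],[0,0,0],-1]])

```text
t: 31.05
ee_pos: [539.7, -80.1, 158.7]
orientation: [-0.405, 3.113, -0.0]
ft_force: [0.4, -0.1, -0.8]
width: 23.3
grasp_force: 30.0
```

Run:
```python
from h import *
stat(); im=get_image("top"); survey(im,L[:1]); print(fitc(im,101,H[2],49.5,wall=False)); go(615.9,-219.6,130)
```

```text
t31.1 p [539.7 -80.1 158.7] yaw-2.883 F [ 0.4 -0.1 -0.8] w23.3 g30.0 q [-0.17  0.39  1.86  0.    0.89 -2.  ]
pan (array([604.9, -91.3]), 24, 1.16) off [ 0. 11.]
pan (array([ 615.9, -219.8]), 71, 0.56) off [-1.3 -2.2]
pan (array([ 630.6, -339.5]), 71, 0.99) off [ 1.  -6.4]
lid (array([395.3, 319.5]), 58, 0.42)
(array([ 629.2, -336.8]), 110, 0.69)
d [-0.129 -0.52   0.095] r [0.    0.001 0.   ] rows 4.0
```

>>> step_arm(deltas=[[[-0.02,-0.08,0],[0,0,0],-1],[[-0.04,-0.17,0],[0,0,0],-1],[[-0.07,-0.27,0],[0,0,0],-1],[[-0.09,-0.37,0],[0,0,0],-1],[[-0.11,-0.46,0],[0,0,0],-1],[[-0.129,-0.515,0],[0,0,0],-1],[[-0.129,-0.52,0],[0,0,0],-1],[[-0.129,-0.52,0],[0,0,0],-1],[[-0.129,-0.52,0],[0,0,0],-1]])

```text
t: 31.85
ee_pos: [615.3, -217.1, 158.0]
orientation: [0.411, -3.114, -0.002]
ft_force: [-0.9, 0.2, -1.5]
width: 23.6
grasp_force: 30.0
```

Run:
```python
from h import *
stat(); im=get_image("top"); sc=get_image("scene"); go(615.9,-219.6,105.4)
print("k2",[fitc(im,127,(629,-335),12,wall=False)],circ(im,127,(630,-335),12),"ring knob at pixel",proj(im,(630,-334,127)))
survey(im,[])
```

```text
t31.9 p [ 615.3 -217.1  158. ] yaw-2.879 F [-0.9  0.2 -1.5] w23.6 g30.0 q [-0.36  0.54  1.61  0.    1.   -2.19]
d [ 0.001 -0.008  0.176] r [0.001 0.    0.   ] rows 2.0Traceback (most recent call last):
  File "<stdin>", line 3, in <module>
  File "h.py", line 42, in fitc
    Q=np.array(Q); f=least_squares(lambda q:np.hypot(Q[:,0]-q[0],Q[:,1]-q[1])-r,c,loss='soft_l1',f_scale=1.); c=f.x
                     ~~~~~~~~~~~~~^^^^^^^^^^^^^^^^^^^^^^^^^^^^^^^^^^^^^^^^^^^^^^^^^^^^^^^^^^^^^^^^^^^^^^^^^^
    return func(*args, **kwargs)
    vector_fun = VectorFunction(
        fun_wrapped,
    ...<6 lines>...
        workers=workers
    )
    self._update_fun()
    ~~~~~~~~~~~~~~~~^^
    self.f = self.fun_wrapped(xp_copy(self.x))
             ~~~~~~~~~~~~~~~~^^^^^^^^^^^^^^^^^
    return np.atleast_1d(self.fun(x))
                         ~~~~~~~~^^^
    return self.f(x, *self.args, **self.kwargs)
           ~~~~~~^^^^^^^^^^^^^^^^^^^^^^^^^^^^^^
  File "h.py", line 42, in <lambda>
    Q=np.array(Q); f=least_squares(lambda q:np.hypot(Q[:,0]-q[0],Q[:,1]-q[1])-r,c,loss='soft_l1',f_scale=1.); c=f.x
                                                     ~^^^^^
IndexError: too many indices for array: array is 1-dimensional, but 2 were indexed
```

Now lower and press; measured x/y lag will settle.

>>> step_arm(deltas=[[[0.001,-0.006,0.04],[0,0,0],-1],[[0.001,-0.006,0.08],[0,0,0],-1],[[0.001,-0.006,0.11],[0,0,0],-1],[[0.001,-0.006,0.13],[0,0,0],-1],[[0.001,-0.006,0.145],[0,0,0],-1],[[0.001,-0.006,0.155],[0,0,0],-1],[[0.001,-0.006,0.165],[0,0,0],-1],[[0.001,-0.006,0.172],[0,0,0],-1],[[0.001,-0.006,0.18],[0,0,0],-1],[[0.001,-0.006,0.187],[0,0,0],-1],[[0.001,-0.006,0.187],[0,0,0],-1]])

```text
t: 32.87
ee_pos: [616.7, -220.3, 105.4]
orientation: [-0.409, 3.113, 0.002]
ft_force: [-8.2, 9.4, 25.9]
width: 23.3
grasp_force: 30.0
```

Run:
```python
from h import *
stat()
```

```text
t32.9 p [ 616.7 -220.3  105.4] yaw-2.880 F [-8.2  9.4 25.9] w23.3 g30.0 q [-0.36  0.61  1.63  0.    0.9  -2.2 ]
```

>>> step_arm(deltas=[[[0,0,-0.01],[0,0,0],-1],[[0,0,-0.01],[0,0,0],-0.3],[[0,0,-0.01],[0,0,0],0],[[0,0,-0.01],[0,0,0],0],[[0,0,-0.1],[0,0,0],0],[[0,0,-0.2],[0,0,0],0],[[0,0,-0.22],[0,0,0],0],[[0,0.12,-0.22],[0,0,0],0],[[0,0.25,-0.22],[0,0,0],0],[[0,0.38,-0.22],[0,0,0],0],[[0.02,0.51,-0.22],[0,0,0],0],[[0.03,0.64,-0.22],[0,0,0],0],[[0.05,0.77,-0.22],[0,0,0],0],[[0.07,0.9,-0.22],[0,0,0],0],[[0.1,0.97,-0.22],[0,0,0],0],[[0.1,0.97,-0.22],[0,0,0],0],[[0.1,0.97,-0.22],[0,0,0],0]])

```text
t: 34.28
ee_pos: [512.1, 53.1, 168.0]
orientation: [-0.413, 3.113, -0.0]
ft_force: [0.2, -0.1, -0.7]
width: 43.7
grasp_force: 0.0
```

Run:
```python
from h import *
stat(); im=get_image("top"); survey(im,L[:1])
for h in H[1:]: print("lid on pan",fitc(im,101,h,49.5,wall=False)[0]-h)
go(395.3,319.4,110);
cv2.imwrite("pics/s6.png",cv2.resize(im["pixels"][170:280,370:490],None,fx=5,fy=5,interpolation=2)[:,:,::-1])
```

```text
t34.3 p [512.1  53.1 168. ] yaw-2.878 F [ 0.2 -0.1 -0.7] w43.7 g0.0 q [ 0.08  0.34  1.91 -0.    0.89 -1.75]
pan (array([ 570.9, -101.4]), 71, 0.69) off [-34.    0.9]
pan (array([ 618.1, -224.3]), 69, 0.67) off [ 0.9 -6.7]
pan (array([ 630.7, -339.7]), 71, 0.93) off [ 1.1 -6.6]
lid (array([395.2, 319.4]), 50, 0.41)
lid on pan [-1.8 -4.3]
lid on pan [-0.4 -3.8]
d [0.148 0.961 0.193] r [-0.     0.001 -0.   ] rows 8.0
```

View pics/s6.png

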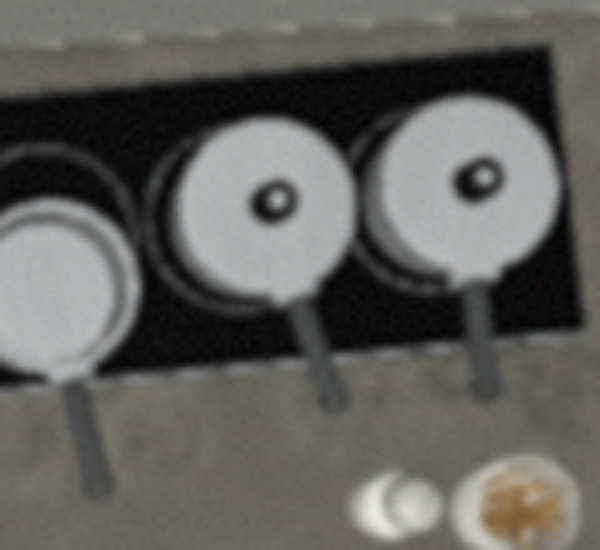

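The third pan was knocked about 34 mm toward the robot (crop (45,285)); the two lidded pans look right. I'll draw the knocked pan back by its handle before fitting its lid.

Run:
```python
from h import *
im=get_image("top"); c=fitc(im,98,(571,-101.4),48.5)[0]
a=rect(im,90.5,430,560,-200,-60,6); cv2.imwrite("pics/h7.png",cv2.resize(a,None,fx=.7,fy=.7)[:,:,::-1]); print(c)
go(c[0]-82.5,c[1]-20.5,69,np.pi+.24)
```

```text
[ 570.8 -101.5]
d [ 0.23  -0.538  0.33 ] r [-0.     0.001  0.014] rows 5.0
```

View pics/h7.png

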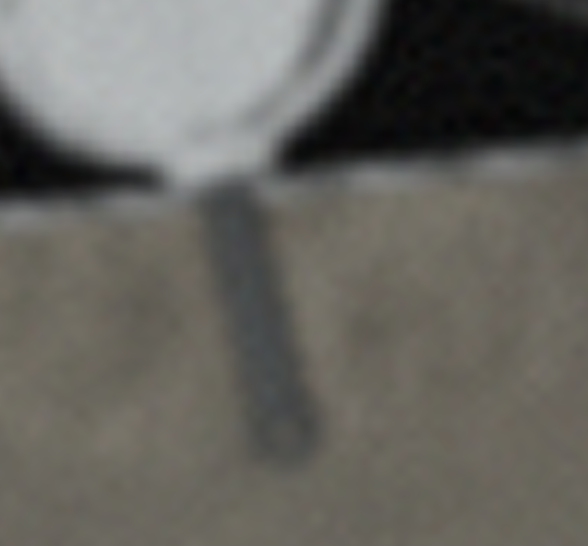

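The handle runs from (235,200) to (285,440), i.e. yaw about 0.21, passing the grasp point at y ≈ −121.

>>> step_arm(deltas=[[[0.23,-0.53,0.05],[0,0,0.034],0],[[0.23,-0.53,0.05],[0,0,0.034],0],[[0.23,-0.53,0.05],[0,0,0.034],0],[[0.23,-0.53,0.05],[0,0,0.034],0],[[0.23,-0.53,0.05],[0,0,0.034],0],[[0.23,-0.535,0.05],[0,0,0.034],0],[[0.23,-0.535,0.05],[0,0,0.034],0],[[0.23,-0.535,0.15],[0,0,0.034],0],[[0.23,-0.535,0.25],[0,0,0.034],0],[[0.23,-0.535,0.325],[0,0,0.034],0],[[0.23,-0.535,0.33],[0,0,0.034],0],[[0.23,-0.535,0.33],[0,0,0.034],-0.4],[[0.23,-0.535,0.33],[0,0,0.034],-0.7],[[0.23,-0.535,0.33],[0,0,0.034],-1],[[0.23,-0.535,0.33],[0,0,0.034],-1],[[0.23,-0.535,0.33],[0,0,0.034],-1],[[0.23,-0.535,0.33],[0,0,0.034],-1]])

```text
t: 35.8
ee_pos: [487.9, -120.3, 70.2]
orientation: [-0.329, 3.121, -0.0]
ft_force: [-0.9, 1.7, 4.4]
width: 13.3
grasp_force: 29.7
```

Run:
```python
from h import *
stat(); slide((604.9,-101.3),None)
```

```text
t35.8 p [ 487.9 -120.3   70.2] yaw-2.931 F [-0.9  1.7  4.4] w13.3 g29.7 q [-0.27  0.49  1.99  0.    0.66 -2.05]
est [ 571.1 -102.6] fit (array([ 571.7, -103.1]), 53, 0.44)
d from est [-0.111 -0.019  0.   ]
d from fit [-0.109 -0.017  0.   ]
```

>>> step_arm(deltas=[[[-0.015,-0.003,0],[0,0,0],-1],[[-0.04,-0.007,0],[0,0,0],-1],[[-0.07,-0.012,0],[0,0,0],-1],[[-0.095,-0.016,0],[0,0,0],-1],[[-0.11,-0.018,0],[0,0,0],-1],[[-0.11,-0.018,0],[0,0,0],-1],[[-0.11,-0.018,0],[0,0,0],-1],[[-0.11,-0.018,0],[0,0,0],-0.6],[[-0.11,-0.018,0],[0,0,0],-0.3],[[-0.11,-0.018,0],[0,0,0],0],[[-0.11,-0.018,0],[0,0,0],0],[[-0.11,-0.018,-0.13],[0,0,0],0],[[-0.11,-0.018,-0.26],[0,0,0],0],[[-0.11,0.1,-0.28],[0,0,0],0],[[-0.05,0.24,-0.28],[0,0,0],0],[[0,0.38,-0.28],[0,0,0],0],[[0.03,0.51,-0.28],[0,0,0],0],[[0.05,0.6,-0.28],[0,0,0],0],[[0.05,0.6,-0.28],[0,0,0],0],[[0.05,0.6,-0.28],[0,0,0],0]])

```text
t: 37.52
ee_pos: [434.5, 53.7, 153.3]
orientation: [-0.335, 3.122, 0.0]
ft_force: [-0.1, -0.4, -0.2]
width: 43.8
grasp_force: 0.0
```

Run:
```python
from h import *
stat(); im=get_image("top"); survey(im,L[:1])
for h in H[1:]: print("lid on pan",fitc(im,101,h,49.5,wall=False)[0]-h)
go(395.3,319.4,110)
```

```text
t37.5 p [434.5  53.7 153.3] yaw-2.928 F [-0.1 -0.4 -0.2] w43.8 g0.0 q [ 0.1   0.26  2.08  0.    0.8  -1.69]
pan (array([ 603.3, -103.2]), 71, 0.63) off [-1.6 -0.9]
pan (array([ 617.9, -224. ]), 69, 0.76) off [ 0.7 -6.4]
pan (array([ 630.6, -339.6]), 71, 0.93) off [ 1.  -6.5]
lid (array([395.3, 319.5]), 58, 0.43)
lid on pan [-1.8 -4.2]
lid on pan [-0.4 -3.7]
d [-0.056  0.897  0.144] r [-0.     0.001 -0.   ] rows 7.0
```

>>> step_arm(deltas=[[[-0.056,0.897,0.14],[0,0,0],0],[[-0.056,0.897,0.14],[0,0,0],0],[[-0.056,0.897,0.14],[0,0,0],0],[[-0.056,0.897,0.14],[0,0,0],0],[[-0.056,0.897,0.14],[0,0,0],0],[[-0.056,0.897,0.14],[0,0,0],0],[[-0.056,0.897,0.14],[0,0,0],0],[[-0.056,0.897,0.14],[0,0,0],0],[[-0.056,0.897,0.14],[0,0,0],0],[[-0.056,0.897,0.14],[0,0,0],0]])

```text
t: 38.4
ee_pos: [396.0, 318.0, 111.0]
orientation: [-0.328, 3.124, -0.001]
ft_force: [0.9, -0.3, -0.1]
width: 43.6
grasp_force: 0.0
```

Run:
```python
from h import *
stat(); go(395.3,319.4,20)
```

```text
t38.4 p [396. 318. 111.] yaw-2.932 F [ 0.9 -0.3 -0.1] w43.6 g0.0 q [ 0.65  0.42  1.96 -0.    0.76 -1.13]
d [0.001 0.005 0.303] r [-0.  0. -0.] rows 3.0
```

>>> step_arm(deltas=[[[0,0.002,0.1],[0,0,0],0],[[0,0.002,0.2],[0,0,0],0],[[0,0.002,0.28],[0,0,0],0],[[0,0.002,0.303],[0,0,0],0],[[0,0.002,0.303],[0,0,0],0],[[0,0.002,0.303],[0,0,0],-0.3],[[0,0.002,0.303],[0,0,0],-0.6],[[0,0.002,0.303],[0,0,0],-1],[[0,0.002,0.303],[0,0,0],-1],[[0,0.002,0.303],[0,0,0],-1],[[0,0.002,0.303],[0,0,0],-1]])

```text
t: 39.32
ee_pos: [396.1, 320.4, 21.7]
orientation: [-0.33, 3.121, 0.002]
ft_force: [0.8, -1.5, 7.4]
width: 23.7
grasp_force: 30.0
```

Run:
```python
from h import *
stat(); go(603.6,-102.9,160)
```

```text
t39.3 p [396.1 320.4  21.7] yaw-2.931 F [ 0.8 -1.5  7.4] w23.7 g30.0 q [ 0.66  0.59  1.98 -0.    0.57 -1.12]
d [-0.383 -1.524 -0.461] r [0.001 0.002 0.   ] rows 12.0
```

>>> step_arm(deltas=[[[0,0,-0.05],[0,0,0],-1],[[0,0,-0.12],[0,0,0],-1],[[0,0,-0.2],[0,0,0],-1],[[0,0,-0.3],[0,0,0],-1],[[0,0,-0.4],[0,0,0],-1],[[0,0,-0.46],[0,0,0],-1],[[-0.02,-0.08,-0.46],[0,0,0],-1],[[-0.045,-0.18,-0.46],[0,0,0],-1],[[-0.07,-0.28,-0.46],[0,0,0],-1],[[-0.095,-0.38,-0.46],[0,0,0],-1],[[-0.12,-0.48,-0.46],[0,0,0],-1],[[-0.145,-0.58,-0.46],[0,0,0],-1],[[-0.17,-0.68,-0.46],[0,0,0],-1],[[-0.195,-0.78,-0.46],[0,0,0],-1],[[-0.22,-0.87,-0.46],[0,0,0],-1],[[-0.23,-0.92,-0.46],[0,0,0],-1],[[-0.23,-0.92,-0.46],[0,0,0],-1]])

```text
t: 40.73
ee_pos: [521.4, 61.9, 158.9]
orientation: [-0.325, 3.122, -0.0]
ft_force: [-0.4, 0.8, -1.2]
width: 23.6
grasp_force: 30.0
```

Run:
```python
from h import *
stat(); im=get_image("top"); survey(im,[]); go(603.6,-102.9,160)
```

```text
t40.7 p [521.4  61.9 158.9] yaw-2.934 F [-0.4  0.8 -1.2] w23.6 g30.0 q [ 0.1   0.37  1.9  -0.    0.87 -1.68]
pan (array([ 603.4, -103.4]), 71, 0.53) off [-1.5 -1.1]
pan (array([ 617.9, -224.3]), 69, 0.73) off [ 0.7 -6.7]
pan (array([ 630.8, -339.5]), 71, 0.91) off [ 1.2 -6.4]
d [-0.157 -0.599 -0.004] r [0.    0.001 0.   ] rows 5.0
```

>>> step_arm(deltas=[[[-0.02,-0.08,0],[0,0,0],-1],[[-0.045,-0.17,0],[0,0,0],-1],[[-0.07,-0.27,0],[0,0,0],-1],[[-0.097,-0.37,0],[0,0,0],-1],[[-0.12,-0.46,0],[0,0,0],-1],[[-0.145,-0.55,0],[0,0,0],-1],[[-0.157,-0.595,0],[0,0,0],-1],[[-0.157,-0.599,0],[0,0,0],-1],[[-0.157,-0.599,0],[0,0,0],-1],[[-0.157,-0.599,0],[0,0,0],-1]])

```text
t: 41.62
ee_pos: [602.7, -100.1, 158.1]
orientation: [0.331, -3.124, -0.002]
ft_force: [0.3, 1.0, -1.8]
width: 23.5
grasp_force: 30.0
```

Run:
```python
from h import *
stat(); go(603.5,-103.2,105.7)
```

```text
t41.6 p [ 602.7 -100.1  158.1] yaw-2.931 F [ 0.3  1.  -1.8] w23.5 g30.0 q [-0.18  0.48  1.71  0.    0.95 -1.97]
d [-0.    -0.011  0.175] r [0.001 0.    0.   ] rows 2.0
```

>>> step_arm(deltas=[[[0,-0.006,0.04],[0,0,0],-1],[[0,-0.006,0.08],[0,0,0],-1],[[0,-0.006,0.11],[0,0,0],-1],[[0,-0.006,0.13],[0,0,0],-1],[[0,-0.006,0.145],[0,0,0],-1],[[0,-0.006,0.155],[0,0,0],-1],[[0,-0.006,0.165],[0,0,0],-1],[[0,-0.006,0.172],[0,0,0],-1],[[0,-0.006,0.18],[0,0,0],-1],[[0,-0.006,0.187],[0,0,0],-1],[[0,-0.006,0.187],[0,0,0],-1]])

```text
t: 42.53
ee_pos: [604.4, -103.1, 105.5]
orientation: [-0.329, 3.122, 0.001]
ft_force: [-10.6, 6.5, 26.3]
width: 23.5
grasp_force: 30.0
```

Run:
```python
from h import *
stat()
```

```text
t42.5 p [ 604.4 -103.1  105.5] yaw-2.932 F [-10.6   6.5  26.3] w23.5 g30.0 q [-0.19  0.55  1.73  0.    0.86 -1.97]
```

Home. Release, rise and back off to the left for a final look.

>>> step_arm(deltas=[[[0,0,-0.01],[0,0,0],-1],[[0,0,-0.01],[0,0,0],-0.3],[[0,0,-0.01],[0,0,0],0],[[0,0,-0.01],[0,0,0],0],[[0,0,-0.1],[0,0,0],0],[[0,0,-0.2],[0,0,0],0],[[0,0,-0.3],[0,0,0],0],[[0.05,0.12,-0.3],[0,0,0],0],[[0.1,0.25,-0.3],[0,0,0],0],[[0.15,0.38,-0.3],[0,0,0],0],[[0.2,0.51,-0.3],[0,0,0],0],[[0.25,0.64,-0.3],[0,0,0],0],[[0.3,0.77,-0.3],[0,0,0],0],[[0.35,0.9,-0.3],[0,0,0],0],[[0.35,0.97,-0.3],[0,0,0],0],[[0.35,0.97,-0.3],[0,0,0],0],[[0.35,0.97,-0.3],[0,0,0],0]])

```text
t: 43.95
ee_pos: [440.6, 160.0, 192.2]
orientation: [-0.334, 3.122, 0.0]
ft_force: [-0.3, -0.7, 0.0]
width: 43.9
grasp_force: 0.0
```

Run:
```python
from h import *
stat(); im=get_image("top"); sc=get_image("scene")
for h in H: print("lid on pan",fitc(im,101,h,49.5,wall=False)[0]-h, "far side",fitc(im,102,h,49.5)[0]-h)
a=cv2.resize(im["pixels"][170:280,350:490],(400,314),interpolation=2); b=cv2.resize(sc["pixels"][170:280,270:410],(400,314),interpolation=2)
cv2.imwrite("pics/s8.png",np.hstack([a,b])[:,:,::-1])
```

```text
t44.0 p [440.6 160.  192.2] yaw-2.928 F [-0.3 -0.7  0. ] w43.9 g0.0 q [ 0.32  0.24  1.99 -0.    0.91 -1.46]
lid on pan [-2.5 -2.7] far side [-1.3 -3.3]
lid on pan [-2.  -4.2] far side [-1.1 -4.8]
lid on pan [-0.4 -3.7] far side [-0.1 -4. ]
```

View pics/s8.png

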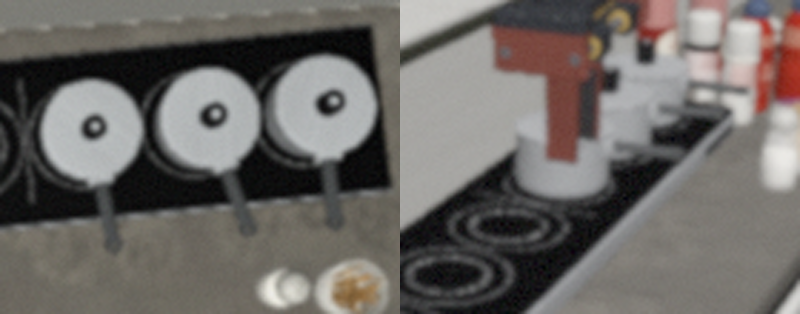

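The picture shows three level lids at (92,127), (210,115) and (328,102), each pan within about 5 mm of its ring centre, and the bystanders unmoved.

```bash
python3 -c "
from workcell import *
print(close_job())"
```

```text
the job is handed in; nothing more can be done
None
```

I handed the job in at about 44 s: dial at its keep-warm stop, all three pans within about 5 mm of their hold ring centres, and a lid pressed to a hard stop on each; one pan that got knocked was put back first, and the hand-in returned no verdict.

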